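# Take readings of soil tins with the logger modules

## Robot

A 6-joint arm with a two-finger parallel gripper is mounted at the origin on a cart in front of the work surface, level with it; the furniture and walls round the work are solid. World frame = base frame: x ahead of the robot, y to its left, z up, the work surface at z = 0. Lengths are in mm, angles in rad, forces in N, time in s.
With the tool pointing down it reaches from about 375 to 975 mm from the base axis. Payload 3.8 kg.
Tool frame: the origin (TCP) lies at the very end of the fingers, on their centre line; the grasp point (between the pads) lies 19 mm behind it (ctrl.tcp_to_grasp is the distance from the TCP to the grasp point, in mm); z points along the fingers, y is the line along which they close (so a half turn about z gives the same grasp; the last joint's range is limited). The gripper opens to 85 mm and grips with 20 to 120 N. Pads are 22 mm wide; open, the fingers measure 114 mm over their backs; the gripper's body (76 mm by 85 mm) begins 54 mm behind the grasp point. The pads swing forward as they close: fully open they stand 13 mm farther back than shut.
Start: joints at [1.236, 0.264, 1.604, -0, 1.274, -0.037], TCP at [198.055, 645.285, 231.28] pointing down, gripper open.
Joint ranges: [-2.63, 2.63], [-0.94, 2.18], [0.31, 2.57], [-1.31, 4.45], [0, 2.66], [-2.55, 2.55]. Speed limits (rad/s): [2.57, 2.57, 3.14, 3.14, 3.14, 3.14].

## Interface

Orientations are given as a rotation vector (axis times angle).
In Python, from station import get_state, viewer, ctrl gives the robot as it stands.
- The arm moves only by the tool jog_arm, never from a script. Its argument "plan" is a list that holds one entry, the list of rows, each a list of 5 numbers: the shift along the tool's x, y, z in cm, then the turn about the tool's z in rad, then the finger opening in cm, from 0 to 8.54. In form: [[[tx, ty, tz, twist, claw], ...]]. A call has 1 to 5 rows; each row shifts and turns the commanded pose from where the row before left it, along the tool's axes as they then stand; what a row does not reach is not made up. A row lasts 1/12 s, in which the tool goes at most 41.7 mm and 7.16 degrees, less where a joint would pass 70% of its speed; a pose out of reach is approached as far as the arm can. A call with a gripper value outside its range is refused whole. The fingers move at their own pace and stop on an object; "grip_force" is the grip in N (left out, the last holds). Time passes only in rows, so rows that do not move let the fingers close. It gives the time, the measured TCP pose, the force, the opening and the grip force at its end, in the units of the state.
- get_state(): the state, without advancing time (a new reading comes with each control period).
- viewer.get_image(name): name is "scene" or "side" or "wrist"; returns the picture (400x640x3 uint8, blue, green, red); there is no depth.
- viewer.camera_params(name): a dict with "mtx" (3x3 intrinsics, pixels), "rvec" (rotation vector, rad) and "tvec" (3), from world to camera coordinates, as OpenCV has them. Camera axes: x right, y down, z forward; pixel columns grow to the right and rows downward; lengths in mm; the calibration is good to about 2 mm. A picture is of the moment at which its call begins: read the wrist's pose just before it. camera_params takes no time and is no camera call; for the wrist camera it gives the pose at the moment of the call.
- ctrl.sign_off(): hands the job in; it is judged then, once.
The state is a dict: "time": time; "q": joint angles; "dq": joint speeds; "joint_torque": joint torques, N m; "tcp_pos": TCP position; "eef_rot": TCP orientation; "contact_force": force on the tool from outside, world axes, zero at the start; "wrist_torque": the same for the moment, N m; "gripper_width": finger opening in mm; "gripper_force": force on a finger pad.
Only numpy, scipy, OpenCV 4.12 (cv2) and the standard library are available. Lean on these libraries where they do the work, as an engineer would, in place of code of your own. Each camera call takes 0.05 s, during which the arm holds its last target. There are 200 camera calls.

## Task

Slide every open tin of soil across the bench, without lifting or tipping it, until it stands wholly inside a ring of the reader mat, one tin to a ring; for each such ring plug one white module from the caddy fully home in the dock socket of the same colour, leaving the socket of an unused ring empty. When all that is in place, throw the dock's lever right over to the far side to take the readings, then stand all the modules upright in the blue caddy again. The lever stays over, the tins must still be inside their rings at the end, and the beaker and jar must not be knocked over.

Things in the scene. Friction and masses are not known exactly. Their poses are not given: they have to be found in the camera images.
- tin_tan: open metal moisture tin filled with light tan soil, round, 100 mm across, 42 mm high, about 0.2 kg; too wide to be gripped across. Origin at the centre of its underside. May be absent.
- tin_pale: the same kind of tin with whitish soil, 100 mm across, 42 mm high. Origin at the centre of its underside. May be absent.
- tin_dark: the same kind of tin with dark brown soil, 96 mm across, 40 mm high. Origin at the centre of its underside. May be absent.
- ring_red: red ring printed on the flat grey reader mat (mat 436 x 150 mm, three rings in a row 142 mm apart, colours in any order; flush, no step). Inside diameter 128 mm, outside 140 mm. Origin at the ring's centre on the bench.
- ring_yellow: yellow ring printed on the flat grey reader mat (mat 436 x 150 mm, three rings in a row 142 mm apart, colours in any order; flush, no step). Inside diameter 128 mm, outside 140 mm. Origin at the ring's centre on the bench.
- ring_blue: blue ring printed on the flat grey reader mat (mat 436 x 150 mm, three rings in a row 142 mm apart, colours in any order; flush, no step). Inside diameter 128 mm, outside 140 mm. Origin at the ring's centre on the bench.
- socket_red (a point): middle of the mouth of the red-framed socket in the top of the grey logger dock (fixed, 76 x 270 mm, top 32 mm above the bench; sockets 65 mm apart: red, yellow, blue, then the lever). Hole 30 (x) by 40 (y) mm, 21 mm deep, 3 mm chamfer. z up, y along the dock away from the lever, x across it to the far side.
- socket_yellow (a point): middle of the mouth of the yellow-framed socket in the top of the grey logger dock (fixed, 76 x 270 mm, top 32 mm above the bench; sockets 65 mm apart: red, yellow, blue, then the lever). Hole 30 (x) by 40 (y) mm, 21 mm deep, 3 mm chamfer. z up, y along the dock away from the lever, x across it to the far side.
- socket_blue (a point): middle of the mouth of the blue-framed socket in the top of the grey logger dock (fixed, 76 x 270 mm, top 32 mm above the bench; sockets 65 mm apart: red, yellow, blue, then the lever). Hole 30 (x) by 40 (y) mm, 21 mm deep, 3 mm chamfer. z up, y along the dock away from the lever, x across it to the far side.
- module_1: white module (one of three alike), upright on its plug in the caddy: plug 26 (x) by 36 (y) mm, 20 mm high; body above it 34 (x) by 44 (y) mm, 20 to 66 mm above the origin, green plate on top; 0.12 kg. Origin: centre of the plug's underside, z up. Pinch the body across x. Goes in with its x along the socket's x, either way round; fully home, the origin is 20 mm below the mouth.
- module_2: white module (one of three alike), upright on its plug in the caddy: plug 26 (x) by 36 (y) mm, 20 mm high; body above it 34 (x) by 44 (y) mm, 20 to 66 mm above the origin, green plate on top; 0.12 kg. Origin: centre of the plug's underside, z up. Pinch the body across x. Goes in with its x along the socket's x, either way round; fully home, the origin is 20 mm below the mouth.
- module_3: white module (one of three alike), upright on its plug in the caddy: plug 26 (x) by 36 (y) mm, 20 mm high; body above it 34 (x) by 44 (y) mm, 20 to 66 mm above the origin, green plate on top; 0.12 kg. Origin: centre of the plug's underside, z up. Pinch the body across x. Goes in with its x along the socket's x, either way round; fully home, the origin is 20 mm below the mouth.
- caddy: low open blue caddy, fixed on the bench, in which the three modules stand in a row: 90 mm (x) by 190 mm (y), floor 4 mm thick, walls 4 mm thick and 16 mm high. Origin at the centre of its underside, y along the row (places at y = 58, 0, -58 mm, modules 58 mm apart), x away from the robot, z up.
- lever (a joint): red toggle lever on the dock's top, beyond the blue socket: 0 = start, leaning to the robot's side (the dock's -x), 1.0 rad = right over to the far side (+x). Light, stays where it is left.
- lever_tip (a point): centre of the 26 mm ball at the lever's end, 115 mm above the bench at the start; the lever is 70 mm long and its pivot is 128 mm from the yellow socket along the dock, 54 mm above the bench, on a block 70 (x) by 50 (y) mm, 25 mm high.
- beaker: glass beaker 73 mm across, 87 mm high, a bystander standing behind the work. Origin at the centre of its underside.
- sample_jar: brown soil jar with a green cap, 54 mm across, 70 mm high, a bystander standing behind the mat. Origin at the centre of its underside.
Things that resemble listed ones, but are neither listed nor needed, are in the scene too. Leave any turquoise look-alike of the tin_dark alone.

How it is judged (in metres and radians):
On the way, in this order (a step that is already met when the one before it is completed fails the run):
1. every tin stands inside a ring of its own, and exactly the sockets of the occupied rings' colours hold a module fully home ((horizontal distance between tin_tan and ring_red below 0.017 m or horizontal distance between tin_tan and ring_yellow below 0.017 m or horizontal distance between tin_tan and ring_blue below 0.017 m) and (horizontal distance between tin_pale and ring_red below 0.017 m or horizontal distance between tin_pale and ring_yellow below 0.017 m or horizontal distance between tin_pale and ring_blue below 0.017 m) and (horizontal distance between tin_dark and ring_red below 0.017 m or horizontal distance between tin_dark and ring_yellow below 0.017 m or horizontal distance between tin_dark and ring_blue below 0.017 m) and (horizontal distance between any of tin_tan, tin_pale, tin_dark and ring_red below 0.017 m or distance between each of module_1, module_2, module_3 and socket_red above 0.035 m) and (not (horizontal distance between any of tin_tan, tin_pale, tin_dark and ring_red below 0.017 m) or (horizontal distance between module_1 and socket_red below 0.005 m and z of module_1 in the frame of socket_red below -0.016 m and angle between module_1's own z axis and vertical below 0.1 rad) or (horizontal distance between module_2 and socket_red below 0.005 m and z of module_2 in the frame of socket_red below -0.016 m and angle between module_2's own z axis and vertical below 0.1 rad) or (horizontal distance between module_3 and socket_red below 0.005 m and z of module_3 in the frame of socket_red below -0.016 m and angle between module_3's own z axis and vertical below 0.1 rad)) and (horizontal distance between any of tin_tan, tin_pale, tin_dark and ring_yellow below 0.017 m or distance between each of module_1, module_2, module_3 and socket_yellow above 0.035 m) and (not (horizontal distance between any of tin_tan, tin_pale, tin_dark and ring_yellow below 0.017 m) or (horizontal distance between module_1 and socket_yellow below 0.005 m and z of module_1 in the frame of socket_yellow below -0.016 m and angle between module_1's own z axis and vertical below 0.1 rad) or (horizontal distance between module_2 and socket_yellow below 0.005 m and z of module_2 in the frame of socket_yellow below -0.016 m and angle between module_2's own z axis and vertical below 0.1 rad) or (horizontal distance between module_3 and socket_yellow below 0.005 m and z of module_3 in the frame of socket_yellow below -0.016 m and angle between module_3's own z axis and vertical below 0.1 rad)) and (horizontal distance between any of tin_tan, tin_pale, tin_dark and ring_blue below 0.017 m or distance between each of module_1, module_2, module_3 and socket_blue above 0.035 m) and (not (horizontal distance between any of tin_tan, tin_pale, tin_dark and ring_blue below 0.017 m) or (horizontal distance between module_1 and socket_blue below 0.005 m and z of module_1 in the frame of socket_blue below -0.016 m and angle between module_1's own z axis and vertical below 0.1 rad) or (horizontal distance between module_2 and socket_blue below 0.005 m and z of module_2 in the frame of socket_blue below -0.016 m and angle between module_2's own z axis and vertical below 0.1 rad) or (horizontal distance between module_3 and socket_blue below 0.005 m and z of module_3 in the frame of socket_blue below -0.016 m and angle between module_3's own z axis and vertical below 0.1 rad))), for 0.2 s.
2. the lever is right over to the far side (value of joint lever above 0.85 rad), for 0.2 s.
At the end, for the whole second after the job is handed in: each tin within 17 mm of a ring's centre; all three modules standing upright (to 0.15 rad) on the caddy's floor between its walls; lever past 0.85 rad; tins and modules at rest ((horizontal distance between tin_tan and ring_red below 0.017 m or horizontal distance between tin_tan and ring_yellow below 0.017 m or horizontal distance between tin_tan and ring_blue below 0.017 m) and (horizontal distance between tin_pale and ring_red below 0.017 m or horizontal distance between tin_pale and ring_yellow below 0.017 m or horizontal distance between tin_pale and ring_blue below 0.017 m) and (horizontal distance between tin_dark and ring_red below 0.017 m or horizontal distance between tin_dark and ring_yellow below 0.017 m or horizontal distance between tin_dark and ring_blue below 0.017 m) and x of module_1 in the frame of caddy between -0.035 and 0.035 m and y of module_1 in the frame of caddy between -0.085 and 0.085 m and z of each of module_1, module_2, module_3 in the frame of caddy below 0.012 m and angle between each of module_1, module_2, module_3's own z axis and vertical below 0.15 rad and x of module_2 in the frame of caddy between -0.035 and 0.035 m and y of module_2 in the frame of caddy between -0.085 and 0.085 m and x of module_3 in the frame of caddy between -0.035 and 0.035 m and y of module_3 in the frame of caddy between -0.085 and 0.085 m and value of joint lever above 0.85 rad and linear speed of each of tin_tan, tin_pale, tin_dark, module_1, module_2, module_3 below 0.02 m/s); the robot touches nothing.
It fails at once if a tin is lifted off the bench (more than 15 mm) (height (world z) of any of tin_tan, tin_pale, tin_dark above 0.015 m).
It fails at once if a tin is tipped more than 0.35 rad (angle between any of tin_tan, tin_pale, tin_dark's own z axis and vertical above 0.35 rad).
It fails at once if the beaker or the sample jar is knocked over (angle between any of beaker, sample_jar's own z axis and vertical above 0.6 rad).
Of tin_tan, tin_pale, tin_dark only 2 to 3 are there at a start; the rules pass over those that are not, and their reading is None.
At some moment in a run one of tin_tan, tin_pale, tin_dark may be knocked a few centimetres aside while the robot is not near it.
It also fails if it takes over 210 s, if anything falls off the work surface, if the arm or the gripper's body presses on something with over 40 N, if the wrist force passes 120 N, or if a joint passes its speed limit or range.

## Working session

There is one attempt and no reset: what is moved stays moved. The work goes in short steps, Python scripts to look and compute and a tool call to move; the robot and the scene stay as the last step left them, time stands still between calls to the robot, and variables do not carry over. Pictures are saved under pics/ and viewed, at most 14 in all, crops included, and the job is handed in when it is done.

Besides the shell and the picture viewer there is one more tool, called after ">>>" by a JSON object that holds its "fn" and its "kwargs". jog_arm: Moves the arm, as the interface text tells. Its arguments: {"type":"object","properties":{"plan":{"type":"array"},"grip_force":{"type":"number"}},"required":["plan"]}

```bash
ls; mkdir -p pics; python3 - <<'E'
from station import get_state, viewer, ctrl
import cv2, numpy as np
for n in("scene","side"):
    im=viewer.get_image(n); cv2.imwrite(f"pics/{n}0.png",im)
    p=viewer.camera_params(n); R=cv2.Rodrigues(np.array(p['rvec'],float))[0]
    print(n,np.array(p['mtx']).round(1).tolist(),(-R.T@np.array(p['tvec']).ravel()).round(0),R.round(2).tolist())
s=get_state(); print(s['tcp_pos'],s['eef_rot'],s['time'],s['gripper_width'],ctrl.tcp_to_grasp)
E
```

```text
pics
scene [[460.7, 0.0, 320.4], [0.0, 460.7, 195.8], [0.0, 0.0, 1.0]] [ -88. -689.  853.] [[0.82, -0.58, -0.0], [-0.35, -0.49, -0.8], [0.46, 0.65, -0.6]]
side [[409.8, 0.0, 322.1], [0.0, 409.8, 204.5], [0.0, 0.0, 1.0]] [-290.  658.  604.] [[-0.57, -0.82, 0.01], [-0.39, 0.26, -0.89], [0.73, -0.51, -0.46]]
[197.84818869 644.68113102 230.08589044] [-4.65972269e-01 -3.10649006e+00  3.06245459e-03] 0.1 85.53856392060051 18.700000000000003
```

View pics/scene0.png

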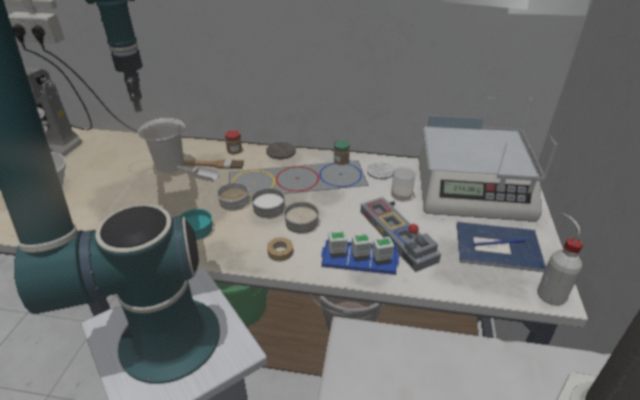

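View pics/side0.png

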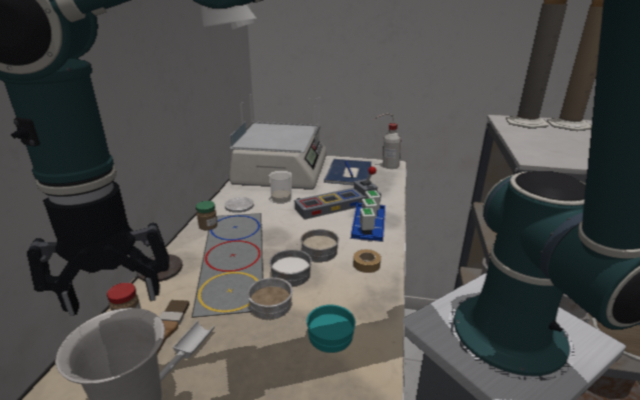

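The scene view shows the mat with yellow (255,181), red (297,178) and blue (341,174) rings, tins at (233,195), (268,203) and (301,217), the caddy at (360,250) and the dock at (400,230). In the side view the same tins sit at (270,297), (291,266) and (320,244). I'll zoom in to tell the soils apart and get rough positions.

```bash
cat > h.py <<'E'
from station import get_state, viewer, ctrl
import cv2, numpy as np
def cam(n):
    p=viewer.camera_params(n); K=np.array(p['mtx'],float); R=cv2.Rodrigues(np.array(p['rvec'],float))[0]; t=np.array(p['tvec'],float).reshape(3)
    return K,R,t
def plane(c,uv,z=0.):
    K,R,t=c; d=R.T@np.linalg.solve(K,[uv[0],uv[1],1.]); o=-R.T@t
    return o+d*(z-o[2])/d[2]
def tri(ca,ua,cb,ub):
    P=[K@np.c_[R,t] for K,R,t in(ca,cb)]
    X=cv2.triangulatePoints(P[0],P[1],np.array(ua,float).reshape(2,1),np.array(ub,float).reshape(2,1)); return (X[:3]/X[3]).ravel()
def proj(c,X):
    K,R,t=c; return cv2.projectPoints(np.array(X,float).reshape(-1,3),cv2.Rodrigues(R)[0],t,K,None)[0].reshape(-1,2)
def R_tool(): return cv2.Rodrigues(np.array(get_state()['eef_rot'],float))[0]
E
python3 - <<'E'
from h import *
a=cv2.imread('pics/scene0.png');b=cv2.imread('pics/side0.png')
cv2.imwrite('pics/z0.png',cv2.resize(np.vstack([a[130:280,200:460],b[160:310,140:400]]),None,fx=2,fy=2,interpolation=cv2.INTER_CUBIC))
S,D=cam('scene'),cam('side')
for n,u,v,z in [('yel',(255,181),(229,293),0),('red',(297,178),(232,256),0),('blue',(341,174),(235,228),0),
 ('tinL',(233,190),(270,291),42),('pale',(268,199),(291,260),42),('tinR',(301,212),(320,239),42),('ball',(413,229),(372,171),115),('disc',(281,150),(167,266),0),('beaker',(403,190),(280,195),0),('turq',(198,224),(330,327),30)]:
    print(n,plane(S,u,z).round(0),plane(D,v,z).round(0),tri(S,u,D,v).round(0))
E
```

```text
yel [437. 417.   0.] [421. 415.   0.] [433. 414.  -2.]
red [556. 353.   0.] [552. 351.   0.] [554. 351.   0.]
blue [686. 289.   0.] [677. 287.   0.] [683. 286.  -0.]
tinL [336. 359.  42.] [330. 358.  42.] [334. 358.  42.]
pale [398. 261.  42.] [401. 264.  42.] [400. 264.  41.]
tinR [443. 156.  42.] [440. 156.  42.] [442. 155.  42.]
ball [ 581. -131.  115.] [ 577. -130.  115.] [ 580. -132.  115.]
disc [604. 530.   0.] [601. 501.   0.] [588. 505.  14.]
beaker [790. 106.   0.] [793.  76.  -0.] [770.  89.  16.]
turq [192. 289.  30.] [184. 307.  30.] [195. 300.  19.]
```

View pics/z0.png

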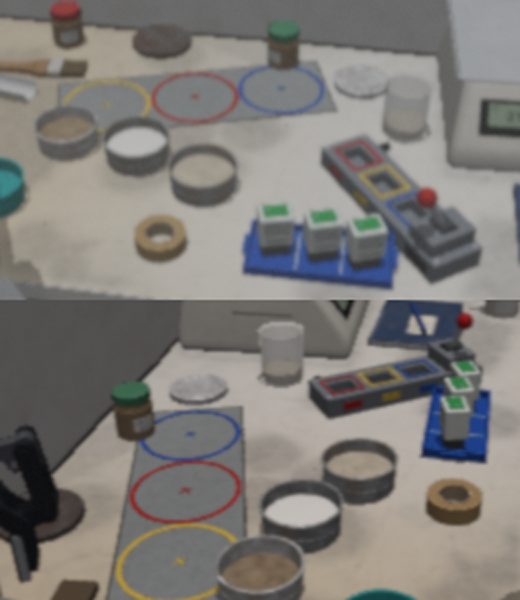

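All three tins are present: dark on the left, pale in the middle, tan on the right. The dark disc behind the mat is only a lid. I'll write a move planner that outputs tool-axis rows, and plan a move to a wrist look.

```bash
cat >> h.py <<'E'
def psi(R): return np.arctan2(R[1,0],R[0,0])
def plan(wps,claw=8.5,start=None):
    """wps: list of (x,y,z,psi_x or None,n_rows). prints rows in tool axes, cm/rad; returns last pose"""
    s=get_state(); p=np.array(s['tcp_pos'],float) if start is None else np.array(start[:3],float)
    a=psi(R_tool()) if start is None else start[3]
    rows=[]
    for w in wps:
        x,y,z,h,n=w[:5]; c=w[5] if len(w)>5 else claw
        g=np.array([x,y,z],float)
        d=0 if h is None else (h-a+np.pi)%(2*np.pi)-np.pi
        n=max(n,int(np.ceil(np.linalg.norm(g-p)/36)),int(np.ceil(abs(d)/.11)))
        for k in range(n):
            st=(g-p)/(n-k); ts=d/(n-k)
            lx=st@[np.cos(a),np.sin(a),0]; ly=st@[np.sin(a),-np.cos(a),0]; lz=-st[2]
            r=[round(lx/10,1),round(ly/10,1),round(lz/10,1),round(-ts,2)]
            p=p+10*(r[0]*np.array([np.cos(a),np.sin(a),0])+r[1]*np.array([np.sin(a),-np.cos(a),0])-r[2]*np.array([0,0,1]))
            a-=r[3]; d+=r[3]; rows.append(r+[c])
    for i in range(0,len(rows),5): print(str([rows[i:i+5]]).replace(' ',''))
    print('end',p.round(1),round(a,3)); return [*p,a]
E
python3 - <<'E'
from h import *
R=R_tool(); print(R.round(3)); K,Rc,t=cam('wrist')
o=-Rc.T@t; print(K, 'cam in tool', (R.T@(o-get_state()['tcp_pos'])).round(1), (Rc@R).round(3).tolist(), psi(R))
plan([(480,200,400,None,1)])
plan([(480,200,400,np.radians(209),1)])
E
```

```text
[[-0.956  0.293 -0.001]
 [ 0.293  0.956 -0.002]
 [ 0.    -0.002 -1.   ]]
[[332.4939811    0.         320.7841064 ]
 [  0.         332.4939811  194.67267442]
 [  0.           0.           1.        ]] cam in tool [  80.7   -0.6 -142.7] [[0.0, 1.0, 0.001], [-0.95, 0.001, -0.313], [-0.313, -0.001, 0.95]] 2.843813484930799
[[[np.float64(-2.5),np.float64(-2.1),np.float64(-1.1),-0.0,8.5],[np.float64(-2.5),np.float64(-2.1),np.float64(-1.1),-0.0,8.5],[np.float64(-2.5),np.float64(-2.1),np.float64(-1.1),-0.0,8.5],[np.float64(-2.5),np.float64(-2.1),np.float64(-1.1),-0.0,8.5],[np.float64(-2.5),np.float64(-2.2),np.float64(-1.0),-0.0,8.5]]]
[[[np.float64(-2.5),np.float64(-2.1),np.float64(-1.1),-0.0,8.5],[np.float64(-2.5),np.float64(-2.2),np.float64(-1.0),-0.0,8.5],[np.float64(-2.5),np.float64(-2.1),np.float64(-1.1),-0.0,8.5],[np.float64(-2.5),np.float64(-2.2),np.float64(-1.0),-0.0,8.5],[np.float64(-2.5),np.float64(-2.1),np.float64(-1.1),-0.0,8.5]]]
[[[np.float64(-2.5),np.float64(-2.2),np.float64(-1.0),-0.0,8.5],[np.float64(-2.5),np.float64(-2.1),np.float64(-1.1),-0.0,8.5],[np.float64(-2.5),np.floa
[... 804 characters left out ...]
.6),np.float64(-2.9),np.float64(-1.1),np.float64(-0.05),8.5],[np.float64(-1.5),np.float64(-2.9),np.float64(-1.0),np.float64(-0.05),8.5],[np.float64(-1.3),np.float64(-3.0),np.float64(-1.1),np.float64(-0.05),8.5]]]
[[[np.float64(-1.2),np.float64(-3.1),np.float64(-1.0),np.float64(-0.05),8.5],[np.float64(-1.0),np.float64(-3.1),np.float64(-1.1),np.float64(-0.05),8.5],[np.float64(-0.8),np.float64(-3.2),np.float64(-1.0),np.float64(-0.05),8.5],[np.float64(-0.7),np.float64(-3.2),np.float64(-1.1),np.float64(-0.05),8.5],[np.float64(-0.5),np.float64(-3.2),np.float64(-1.0),np.float64(-0.05),8.5]]]
[[[np.float64(-0.4),np.float64(-3.2),np.float64(-1.1),np.float64(-0.05),8.5]]]
end [479.9 200.5 400.1] 3.644
```

>>> {"fn": "jog_arm", "kwargs": {"plan": [[[-2.5,-2.1,-1.1,-0.05,8.5],[-2.4,-2.3,-1.1,-0.05,8.5],[-2.3,-2.4,-1.1,-0.05,8.5],[-2.2,-2.5,-1.1,-0.05,8.5],[-2.0,-2.6,-1.0,-0.05,8.5]]]}}

```text
time: 0.52
tcp_pos: [287.1, 504.3, 285.2]
eef_rot: [-0.07, -3.141, 0.001]
contact_force: [1.5, 0.7, 0.4]
gripper_width: 85.0
gripper_force: 0.0
```

>>> {"fn": "jog_arm", "kwargs": {"plan": [[[-1.9,-2.7,-1.1,-0.05,8.5],[-1.8,-2.8,-1.0,-0.05,8.5],[-1.6,-2.9,-1.1,-0.05,8.5],[-1.5,-2.9,-1.0,-0.05,8.5],[-1.3,-3.0,-1.1,-0.05,8.5]]]}}

```text
time: 0.93
tcp_pos: [375.5, 365.2, 338.2]
eef_rot: [0.321, -3.124, 0.001]
contact_force: [1.0, 0.2, 0.3]
gripper_width: 85.4
gripper_force: 0.0
```

>>> {"fn": "jog_arm", "kwargs": {"plan": [[[-1.2,-3.1,-1.0,-0.05,8.5],[-1.0,-3.1,-1.1,-0.05,8.5],[-0.8,-3.2,-1.0,-0.05,8.5],[-0.7,-3.2,-1.1,-0.05,8.5],[-0.5,-3.2,-1.0,-0.05,8.5]]]}}

```text
time: 1.35
tcp_pos: [462.9, 226.5, 390.5]
eef_rot: [0.708, -3.06, 0.0]
contact_force: [1.6, -0.2, -1.1]
gripper_width: 85.1
gripper_force: 0.0
```

>>> {"fn": "jog_arm", "kwargs": {"plan": [[[-0.4,-3.2,-1.1,-0.05,8.5],[0,0,0,0,8.5],[0,0,0,0,8.5],[0,0,0,0,8.5]]]}}

```text
time: 1.68
tcp_pos: [479.7, 201.2, 400.6]
eef_rot: [0.778, -3.042, -0.001]
contact_force: [0.3, 0.1, 0.6]
gripper_width: 85.1
gripper_force: 0.0
```

```bash
sed -i 's/r=\[round(lx\/10,1),round(ly\/10,1),round(lz\/10,1),round(-ts,2)\]/r=[float(v)+0.0 for v in (round(lx\/10,1),round(ly\/10,1),round(lz\/10,1),round(-ts,2))]/' h.py
python3 - <<'E'
from h import *
s=get_state();print(s['tcp_pos'],psi(R_tool()),s['time'],s['q'])
import pickle
c=cam('wrist'); im=viewer.get_image('wrist'); pickle.dump(c,open('pics/w1.pkl','wb')); cv2.imwrite('pics/w1.png',im)
E
```

```text
[479.71645525 201.18732878 400.56101453] -2.640585627332131 1.6833 [ 3.48754482e-01 -9.00117394e-02  1.68212178e+00  7.00004003e-04
  1.55071768e+00 -1.72306287e+00]
```

View pics/w1.png

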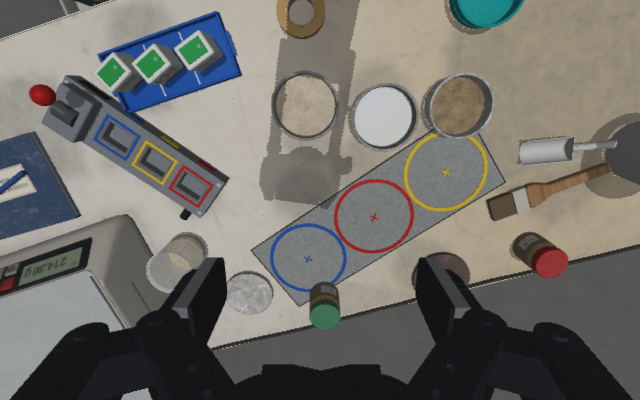

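The wrist view shows the rings at yellow (446,172), red (374,217) and blue (308,259). The tin rims are dark (459,104), pale (384,116) and tan (305,104). The sockets run from (117,137) to (193,185), with the modules at the upper left.

```bash
python3 - <<'E'
from h import *
import pickle
c=pickle.load(open('pics/w1.pkl','rb')); im=cv2.imread('pics/w1.png'); S,D=cam('scene'),cam('side')
hsv=cv2.cvtColor(im,cv2.COLOR_BGR2HSV)
def ring(uv,h0,h1,r=50):
    m=cv2.inRange(hsv,(h0,120,80),(h1,255,255)); ys,xs=np.nonzero(m); k=np.hypot(xs-uv[0],ys-uv[1]); k=(k<r)&(k>20)
    P=np.array([plane(c,(x,y))[:2] for x,y in zip(xs[k],ys[k])])
    A=np.c_[2*P,np.ones(len(P))]; q=np.linalg.lstsq(A,(P**2).sum(1),rcond=None)[0]; return q[:2].round(1),round(float(np.sqrt(q[2]+q[:2]@q[:2])),1),len(P)
for n,uv,a,b in[('yel',(446,172),18,35),('red',(374,217),170,180),('red',(374,217),0,6),('blue',(308,259),100,125)]: print(n,plane(c,uv).round(0),ring(uv,a,b))
for n,u,v in[('dark',(459,104),(233,190)),('pale',(384,116),(268,199)),('tan',(305,104),(301,212))]: print(n,plane(c,u,42).round(0),tri(c,u,S,v).round(0))
for n,u,z in[('mod',(195,50),66),('mod',(155,64),66),('mod',(114,71),66),('blue',(117,137),32),('yel',(155,161),32),('red',(193,185),32),('ball',(41,95),115),('tape',(301,14),15),('jar',(324,300),70),('beaker',(183,252),87)]: print(n,plane(c,u,z).round(0))
E
```

```text
yel [428. 413.   0.] (array([429.1, 411.7]), 67.2, 758)Traceback (most recent call last):
  File "<stdin>", line 9, in <module>
  File "<stdin>", line 8, in ring
    return umr_sum(a, axis, dtype, out, keepdims, initial, where)
numpy.exceptions.AxisError: axis 1 is out of bounds for array of dimension 1
```

```bash
python3 - <<'E'
from h import *
import pickle
c=pickle.load(open('pics/w1.pkl','rb')); im=cv2.imread('pics/w1.png'); S,D=cam('scene'),cam('side')
hsv=cv2.cvtColor(im,cv2.COLOR_BGR2HSV).astype(int); hsv[...,0]=(hsv[...,0]+20)%180
def ring(uv,h0,h1,r=50):
    m=cv2.inRange(hsv.astype(np.uint8),(h0,90,60),(h1,255,255)); ys,xs=np.nonzero(m); k=np.hypot(xs-uv[0],ys-uv[1]); k=(k<r)&(k>20)
    P=np.array([plane(c,(x,y))[:2] for x,y in zip(xs[k],ys[k])])
    if len(P)<9: return len(P)
    A=np.c_[2*P,np.ones(len(P))]; q=np.linalg.lstsq(A,(P**2).sum(1),rcond=None)[0]; return q[:2].round(1),round(float(np.sqrt(q[2]+q[:2]@q[:2])),1),len(P)
for n,uv,a,b in[('yel',(446,172),38,55),('red',(374,217),5,30),('blue',(308,259),120,145)]: print(n,plane(c,uv).round(0),ring(uv,a,b))
for n,u,v in[('dark',(459,104),(233,190)),('pale',(384,116),(268,199)),('tan',(305,104),(301,212))]: print(n,plane(c,u,42).round(0),tri(c,u,S,v).round(0))
for n,u,z in[('mod',(195,50),66),('mod',(155,64),66),('mod',(114,71),66),('blue',(117,137),32),('yel',(155,161),32),('red',(193,185),32),('ball',(41,95),115),('tape',(301,14),15),('jar',(324,300),70),('beaker',(183,252),87)]: print(n,plane(c,u,z).round(0))
E
```

```text
yel [428. 413.   0.] (array([429.1, 411.6]), 67.2, 842)
red [556. 350.   0.] (array([556.8, 348.9]), 67.2, 831)
blue [685. 287.   0.] (array([684.5, 286.1]), 67.2, 649)
dark [334. 351.  42.] [333. 350.  48.]
pale [401. 264.  42.] [401. 265.  38.]
tan [442. 154.  42.] [442. 154.  44.]
mod [449.  -5.  66.]
mod [491. -46.  66.]
mod [526. -91.  66.]
blue [624. -76.  32.]
yel [632. -12.  32.]
red [640.  55.  32.]
ball [ 584. -135.  115.]
tape [337.  91.  15.]
jar [705. 331.  70.]
beaker [722.  94.  87.]
```

```bash
python3 - <<'E'
from h import *
import pickle
c=pickle.load(open('pics/w1.pkl','rb')); S=cam('scene')
print('jar',tri(c,(324,316),S,(342,146)).round(0), plane(c,(324,316),70).round(0))
t=np.array([334,352.]); r=np.array([429,412.]); d=(r-t)/np.linalg.norm(r-t); h=np.arctan2(d[1],d[0])+np.pi
a=t-64*d; b=r-48.5*d
plan([(*a,110,h,1,6.0),(*a,8,None,4,6.0),(*b,8,None,17,6.0),(*(b-35*d),8,None,3,6.0),(*(b-35*d),150,None,4,6.0)])
E
```

```text
jar [737. 351.  59.] [733. 346.  70.]
[[[1.1,1.8,2.6,-0.01,6.0],[1.1,1.8,2.6,-0.01,6.0],[1.0,1.8,2.6,0.0,6.0],[1.0,1.8,2.7,-0.01,6.0],[1.0,1.8,2.6,0.0,6.0]]]
[[[1.0,1.8,2.7,-0.01,6.0],[1.0,1.9,2.6,0.0,6.0],[1.0,1.9,2.7,-0.01,6.0],[1.0,1.8,2.6,0.0,6.0],[1.0,1.9,2.7,-0.01,6.0]]]
[[[1.1,1.9,2.6,0.0,6.0],[0.0,0.0,2.6,0.0,6.0],[0.0,0.0,2.5,0.0,6.0],[0.0,0.0,2.6,0.0,6.0],[0.0,0.0,2.5,0.0,6.0]]]
[[[-0.8,0.0,0.0,0.0,6.0],[-0.8,0.0,0.0,0.0,6.0],[-0.7,0.0,0.0,0.0,6.0],[-0.8,0.0,0.0,0.0,6.0],[-0.7,0.0,0.0,0.0,6.0]]]
[[[-0.8,0.0,0.0,0.0,6.0],[-0.7,0.0,0.0,0.0,6.0],[-0.8,0.0,0.0,0.0,6.0],[-0.7,0.0,0.0,0.0,6.0],[-0.8,0.0,0.0,0.0,6.0]]]
[[[-0.7,0.0,0.0,0.0,6.0],[-0.8,0.0,0.0,0.0,6.0],[-0.7,0.0,0.0,0.0,6.0],[-0.8,0.0,0.0,0.0,6.0],[-0.7,0.0,0.0,0.0,6.0]]]
[[[-0.8,0.0,0.0,0.0,6.0],[-0.7,0.0,0.0,0.0,6.0],[1.2,0.0,0.0,0.0,6.0],[1.1,0.0,0.0,0.0,6.0],[1.2,0.0,0.0,0.0,6.0]]]
[[[0.0,0.0,-3.5,0.0,6.0],[0.0,0.0,-3.6,0.0,6.0],[0.0,0.0,-3.5,0.0,6.0],[0.0,0.0,-3.6,0.0,6.0]]]
end [357.9 367.5 150.4] -2.579
```

>>> {"fn": "jog_arm", "kwargs": {"plan": [[[1.1,1.8,2.6,-0.01,6.0],[1.1,1.8,2.6,-0.01,6.0],[1.0,1.8,2.6,0.0,6.0],[1.0,1.8,2.7,-0.01,6.0],[1.0,1.8,2.6,0.0,6.0]]]}}

```text
time: 2.15
tcp_pos: [388.0, 254.7, 268.2]
eef_rot: [0.829, -3.029, -0.0]
contact_force: [-0.1, 0.2, -0.6]
gripper_width: 60.0
gripper_force: 0.0
```

>>> {"fn": "jog_arm", "kwargs": {"plan": [[[1.0,1.8,2.7,-0.01,6.0],[1.0,1.9,2.6,0.0,6.0],[1.0,1.9,2.7,-0.01,6.0],[1.0,1.8,2.6,0.0,6.0],[1.0,1.9,2.7,-0.01,6.0]]]}}

```text
time: 2.57
tcp_pos: [296.9, 308.0, 135.7]
eef_rot: [0.875, -3.017, -0.0]
contact_force: [-0.3, 0.4, 0.3]
gripper_width: 60.0
gripper_force: 0.0
```

>>> {"fn": "jog_arm", "kwargs": {"plan": [[[1.1,1.9,2.6,0.0,6.0],[0.0,0.0,2.6,0.0,6.0],[0.0,0.0,2.5,0.0,6.0],[0.0,0.0,2.6,0.0,6.0],[0.0,0.0,2.5,0.0,6.0]]]}}

```text
time: 2.98
tcp_pos: [277.9, 317.8, 7.7]
eef_rot: [0.876, -3.016, 0.0]
contact_force: [-0.6, -0.3, 0.1]
gripper_width: 60.0
gripper_force: 0.0
```

>>> {"fn": "jog_arm", "kwargs": {"plan": [[[-0.8,0.0,0.0,0.0,6.0],[-0.8,0.0,0.0,0.0,6.0],[-0.7,0.0,0.0,0.0,6.0],[-0.8,0.0,0.0,0.0,6.0],[-0.7,0.0,0.0,0.0,6.0]]]}}

```text
time: 3.4
tcp_pos: [314.2, 339.6, 11.1]
eef_rot: [-0.871, 3.015, 0.003]
contact_force: [0.2, -0.0, -0.2]
gripper_width: 60.2
gripper_force: 0.4
```

>>> {"fn": "jog_arm", "kwargs": {"plan": [[[-0.8,0.0,0.0,0.0,6.0],[-0.7,0.0,0.0,0.0,6.0],[-0.8,0.0,0.0,0.0,6.0],[-0.7,0.0,0.0,0.0,6.0],[-0.8,0.0,0.0,0.0,6.0]]]}}

```text
time: 3.82
tcp_pos: [344.7, 358.0, 9.4]
eef_rot: [0.871, -3.018, 0.0]
contact_force: [-2.2, -1.1, 1.8]
gripper_width: 60.0
gripper_force: 1.4
```

>>> {"fn": "jog_arm", "kwargs": {"plan": [[[-0.7,0.0,0.0,0.0,6.0],[-0.8,0.0,0.0,0.0,6.0],[-0.7,0.0,0.0,0.0,6.0],[-0.8,0.0,0.0,0.0,6.0],[-0.7,0.0,0.0,0.0,6.0]]]}}

```text
time: 4.23
tcp_pos: [376.3, 378.1, 9.3]
eef_rot: [-0.871, 3.018, 0.0]
contact_force: [-0.9, -0.7, 1.5]
gripper_width: 59.9
gripper_force: 1.3
```

>>> {"fn": "jog_arm", "kwargs": {"plan": [[[-0.8,0.0,0.0,0.0,6.0],[-0.7,0.0,0.0,0.0,6.0],[1.2,0.0,0.0,0.0,6.0],[1.1,0.0,0.0,0.0,6.0],[1.2,0.0,0.0,0.0,6.0]]]}}

```text
time: 4.65
tcp_pos: [357.4, 366.0, 8.9]
eef_rot: [0.871, -3.018, 0.001]
contact_force: [0.7, -0.3, -0.1]
gripper_width: 59.9
gripper_force: 0.0
```

>>> {"fn": "jog_arm", "kwargs": {"plan": [[[0.0,0.0,-3.5,0.0,6.0],[0.0,0.0,-3.6,0.0,6.0],[0.0,0.0,-3.5,0.0,6.0],[0.0,0.0,-3.6,0.0,6.0]]]}}

```text
time: 4.98
tcp_pos: [356.4, 365.3, 151.7]
eef_rot: [0.872, -3.016, 0.002]
contact_force: [0.4, 0.6, 0.4]
gripper_width: 60.1
gripper_force: 0.0
```

```bash
python3 - <<'E'
from h import *
import pickle
s=get_state();print(s['tcp_pos'],psi(R_tool()),s['gripper_width'],s['time'])
c=cam('wrist'); im=viewer.get_image('wrist'); pickle.dump(c,open('pics/w2.pkl','wb')); cv2.imwrite('pics/w2.png',im)
E
```

```text
[356.36368335 365.33585218 151.69466728] -2.5789878337194283 60.09799632051511 4.9833
```

View pics/w2.png

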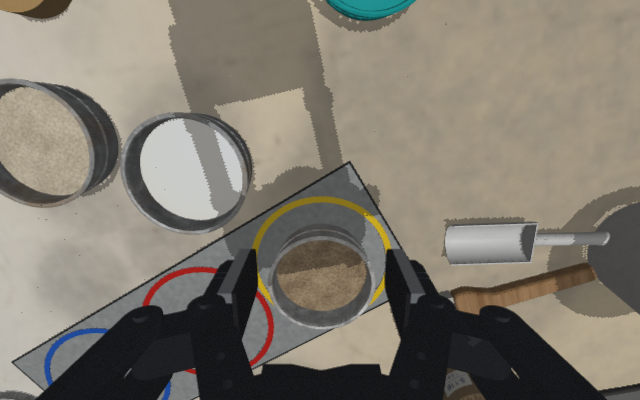

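The dark tin's rim is at about (322,281), inside the yellow ring. The pale rim is at (186,172) and the tan rim at (42,143).

```bash
python3 - <<'E'
from h import *
import pickle
c=pickle.load(open('pics/w2.pkl','rb'))
print(plane(c,(322,281),40).round(0),plane(c,(186,172),42).round(0),plane(c,(42,143),42).round(0))
t=np.array([401,264.5]); r=np.array([557,349.]); st=None
d=(r-t)/np.linalg.norm(r-t); h=np.arctan2(d[1],d[0])+np.pi
a=t-64*d; b=r-51*d
st=plan([(*a,120,h,1,6.0),(*a,8,None,4,6.0),(*b,8,None,20,6.0),(*(b-35*d),8,None,3,6.0),(*(b-35*d),120,None,4,6.0)])
t=np.array([442,154]); r=np.array([684.5,286])
d=(r-t)/np.linalg.norm(r-t); h=np.arctan2(d[1],d[0])+np.pi
a=t-64*d; b=r-54*d
st=plan([(*a,120,h,1,6.0),(*a,8,None,4,6.0),(*b,8,None,30,6.0),(*(b-35*d),8,None,3,6.0),(*(b-35*d),120,None,4,6.0)],start=st)
E
```

```text
[426. 410.  40.] [398. 267.  42.] [436. 165.  42.]
[[[2.1,-2.6,1.0,0.02,6.0],[2.1,-2.7,1.0,0.02,6.0],[2.0,-2.8,1.0,0.01,6.0],[2.0,-2.7,1.0,0.02,6.0],[0.0,0.0,2.8,0.0,6.0]]]
[[[0.0,0.0,2.8,0.0,6.0],[0.0,0.0,2.8,0.0,6.0],[0.0,0.0,2.8,0.0,6.0],[-1.0,0.0,0.0,0.0,6.0],[-0.9,0.0,0.0,0.0,6.0]]]
[[[-1.0,0.0,0.0,0.0,6.0],[-0.9,0.0,0.0,0.0,6.0],[-1.0,0.0,0.0,0.0,6.0],[-0.9,0.0,0.0,0.0,6.0],[-1.0,0.0,0.0,0.0,6.0]]]
[[[-0.9,0.0,0.0,0.0,6.0],[-1.0,0.0,0.0,0.0,6.0],[-0.9,0.0,0.0,0.0,6.0],[-1.0,0.0,0.0,0.0,6.0],[-0.9,0.0,0.0,0.0,6.0]]]
[[[-1.0,0.0,0.0,0.0,6.0],[-0.9,0.0,0.0,0.0,6.0],[-1.0,0.0,0.0,0.0,6.0],[-0.9,0.0,0.0,0.0,6.0],[-1.0,0.0,0.0,0.0,6.0]]]
[[[-0.9,0.0,0.0,0.0,6.0],[-1.0,0.0,0.0,0.0,6.0],[-0.9,0.0,0.0,0.0,6.0],[1.2,0.0,0.0,0.0,6.0],[1.1,0.0,0.0,0.0,6.0]]]
[[[1.2,0.0,0.0,0.0,6.0],[0.0,0.0,-2.8,0.0,6.0],[0.0,0.0,-2.8,0.0,6.0],[0.0,0.0,-2.8,0.0,6.0],[0.0,0.0,-2.8,0.0,6.0]]]
end [481.5 307.7 120.3] -2.649
[[[2.9,-2.0,0.0,0.0,6.0],[2.9,-1.9,0.0,0.0,6.0],[2.8,-2.0,0.0,0.0,6.0],[2.9,-1.9,0.0,0.0,6.0],[2.8,-2.0,0.0,0.0,6.0]]]
[[[2.9,-1.9,0.0,-0.01,6.0],[0.0,0.0,2.8,0.0,6.0],[0.0,0.0,2.8,0.0,6.0
[... 259 characters left out ...]
],[-1.0,0.0,0.0,0.0,6.0]]]
[[[-0.9,0.0,0.0,0.0,6.0],[-1.0,0.0,0.0,0.0,6.0],[-0.9,0.0,0.0,0.0,6.0],[-1.0,0.0,0.0,0.0,6.0],[-0.9,0.0,0.0,0.0,6.0]]]
[[[-1.0,0.0,0.0,0.0,6.0],[-0.9,0.0,0.0,0.0,6.0],[-1.0,0.0,0.0,0.0,6.0],[-0.9,0.0,0.0,0.0,6.0],[-1.0,0.0,0.0,0.0,6.0]]]
[[[-0.9,0.0,0.0,0.0,6.0],[-1.0,0.0,0.0,0.0,6.0],[-0.9,0.0,0.0,0.0,6.0],[-1.0,0.0,0.0,0.0,6.0],[-0.9,0.0,0.0,0.0,6.0]]]
[[[-1.0,0.0,0.0,0.0,6.0],[-0.9,0.0,0.0,0.0,6.0],[-1.0,0.0,0.0,0.0,6.0],[-0.9,-0.1,0.0,0.0,6.0],[-1.0,0.0,0.0,0.0,6.0]]]
[[[1.2,0.0,0.0,0.0,6.0],[1.2,0.0,0.0,0.0,6.0],[1.1,0.0,0.0,0.0,6.0],[0.0,0.0,-2.8,0.0,6.0],[0.0,0.0,-2.8,0.0,6.0]]]
[[[0.0,0.0,-2.8,0.0,6.0],[0.0,0.0,-2.8,0.0,6.0]]]
end [606.6 243.8 120.3] -2.639
```

>>> {"fn": "jog_arm", "kwargs": {"plan": [[[2.1,-2.6,1.0,0.02,6.0],[2.1,-2.7,1.0,0.02,6.0],[2.0,-2.8,1.0,0.01,6.0],[2.0,-2.7,1.0,0.02,6.0],[0.0,0.0,2.8,0.0,6.0]]]}}

```text
time: 5.45
tcp_pos: [342.0, 228.5, 84.3]
eef_rot: [-0.761, 3.045, -0.001]
contact_force: [0.1, 1.1, -0.3]
gripper_width: 59.9
gripper_force: 0.0
```

>>> {"fn": "jog_arm", "kwargs": {"plan": [[[0.0,0.0,2.8,0.0,6.0],[0.0,0.0,2.8,0.0,6.0],[0.0,0.0,2.8,0.0,6.0],[-1.0,0.0,0.0,0.0,6.0],[-0.9,0.0,0.0,0.0,6.0]]]}}

```text
time: 5.87
tcp_pos: [357.2, 239.8, -2.3]
eef_rot: [0.765, -3.043, 0.002]
contact_force: [0.4, 0.0, -0.7]
gripper_width: 60.2
gripper_force: 0.0
```

>>> {"fn": "jog_arm", "kwargs": {"plan": [[[-1.0,0.0,0.0,0.0,6.0],[-0.9,0.0,0.0,0.0,6.0],[-1.0,0.0,0.0,0.0,6.0],[-0.9,0.0,0.0,0.0,6.0],[-1.0,0.0,0.0,0.0,6.0]]]}}

```text
time: 6.28
tcp_pos: [402.8, 264.3, -0.6]
eef_rot: [0.766, -3.047, 0.0]
contact_force: [-1.2, 0.1, -1.2]
gripper_width: 60.1
gripper_force: 0.6
```

>>> {"fn": "jog_arm", "kwargs": {"plan": [[[-0.9,0.0,0.0,0.0,6.0],[-1.0,0.0,0.0,0.0,6.0],[-0.9,0.0,0.0,0.0,6.0],[-1.0,0.0,0.0,0.0,6.0],[-0.9,0.0,0.0,0.0,6.0]]]}}

```text
time: 6.7
tcp_pos: [444.6, 286.6, -0.8]
eef_rot: [-0.765, 3.047, 0.0]
contact_force: [-0.7, 0.2, -2.0]
gripper_width: 60.1
gripper_force: 0.6
```

>>> {"fn": "jog_arm", "kwargs": {"plan": [[[-1.0,0.0,0.0,0.0,6.0],[-0.9,0.0,0.0,0.0,6.0],[-1.0,0.0,0.0,0.0,6.0],[-0.9,0.0,0.0,0.0,6.0],[-1.0,0.0,0.0,0.0,6.0]]]}}

```text
time: 7.12
tcp_pos: [486.6, 309.1, -0.8]
eef_rot: [0.765, -3.047, 0.0]
contact_force: [-1.1, -0.5, -1.4]
gripper_width: 59.7
gripper_force: 0.6
```

>>> {"fn": "jog_arm", "kwargs": {"plan": [[[-0.9,0.0,0.0,0.0,6.0],[-1.0,0.0,0.0,0.0,6.0],[-0.9,0.0,0.0,0.0,6.0],[1.2,0.0,0.0,0.0,6.0],[1.1,0.0,0.0,0.0,6.0]]]}}

```text
time: 7.53
tcp_pos: [492.1, 312.1, -0.1]
eef_rot: [-0.765, 3.045, 0.001]
contact_force: [-0.1, -0.0, 1.2]
gripper_width: 59.7
gripper_force: 0.0
```

>>> {"fn": "jog_arm", "kwargs": {"plan": [[[1.2,0.0,0.0,0.0,6.0],[0.0,0.0,-2.8,0.0,6.0],[0.0,0.0,-2.8,0.0,6.0],[0.0,0.0,-2.8,0.0,6.0],[0.0,0.0,-2.8,0.0,6.0]]]}}

```text
time: 7.95
tcp_pos: [479.1, 305.2, 112.4]
eef_rot: [0.765, -3.046, 0.0]
contact_force: [1.1, 0.3, 0.2]
gripper_width: 60.0
gripper_force: 0.0
```

>>> {"fn": "jog_arm", "kwargs": {"plan": [[[2.9,-2.0,0.0,0.0,6.0],[2.9,-1.9,0.0,0.0,6.0],[2.8,-2.0,0.0,0.0,6.0],[2.9,-1.9,0.0,0.0,6.0],[2.8,-2.0,0.0,0.0,6.0]]]}}

```text
time: 8.37
tcp_pos: [398.6, 150.4, 111.3]
eef_rot: [-0.767, 3.046, -0.0]
contact_force: [-0.7, -0.3, 0.3]
gripper_width: 60.1
gripper_force: 0.0
```

>>> {"fn": "jog_arm", "kwargs": {"plan": [[[2.9,-1.9,0.0,-0.01,6.0],[0,0,0,0,6.0],[0,0,0,0,6.0]]]}}

```text
time: 8.62
tcp_pos: [382.4, 119.9, 111.2]
eef_rot: [-0.776, 3.043, 0.0]
contact_force: [-0.2, 0.3, -0.2]
gripper_width: 60.4
gripper_force: 0.0
```

```bash
python3 - <<'E'
from h import *
import pickle
s=get_state();print(s['tcp_pos'],psi(R_tool()),s['gripper_width'],s['time'])
c=cam('wrist'); im=viewer.get_image('wrist'); pickle.dump(c,open('pics/w3.pkl','wb')); cv2.imwrite('pics/w3.png',im)
a=viewer.get_image('side'); cv2.imwrite('pics/w3b.png',np.vstack([im,cv2.resize(a[140:340,160:480],(640,400))])[:, :][::1])
b=np.vstack([im,cv2.resize(a[140:340,160:480],(640,400))]); cv2.imwrite('pics/w3b.png',cv2.resize(b,None,fx=.75,fy=.75,interpolation=cv2.INTER_AREA))
E
```

```text
[382.37953312 119.93756459 111.1957902 ] -2.64207556363144 60.370579736996085 8.6167
```

View pics/w3b.png

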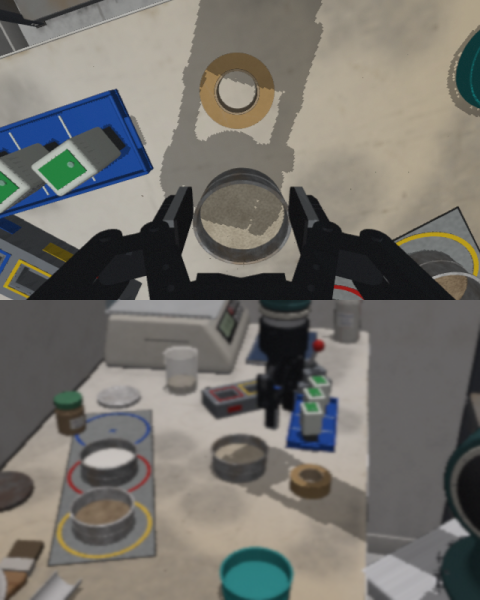

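The pale tin sits in the red ring and the dark tin in yellow. The tan tin's rim is at full-resolution (323,287), centred between the fingers.

```bash
python3 - <<'E'
from h import *
import pickle
c=pickle.load(open('pics/w3.pkl','rb')); print(plane(c,(323,275),42).round(0),plane(c,(323,287),42).round(0))
t=np.array([442,154]); r=np.array([684.5,286])
d=(r-t)/np.linalg.norm(r-t); h=np.arctan2(d[1],d[0])+np.pi
a=t-66*d; b=r-53*d
plan([(*a,7,None,4,6.0),(*b,7,None,30,6.0),(*(b-35*d),7,None,3,6.0),(*(b-35*d),300,None,9,6.0)])
E
```

```text
[426. 145.  42.] [435. 150.  42.]
[[[0.0,0.0,2.6,0.0,6.0],[0.0,0.0,2.6,0.0,6.0],[0.0,0.0,2.6,0.0,6.0],[0.0,0.1,2.7,0.0,6.0],[-1.0,0.0,0.0,0.0,6.0]]]
[[[-1.0,0.0,0.0,0.0,6.0],[-1.0,0.0,0.0,0.0,6.0],[-1.0,0.0,0.0,0.0,6.0],[-1.0,0.0,0.0,0.0,6.0],[-1.0,0.0,0.0,0.0,6.0]]]
[[[-1.0,0.0,0.0,0.0,6.0],[-1.0,0.0,0.0,0.0,6.0],[-1.0,0.0,0.0,0.0,6.0],[-1.0,0.0,0.0,0.0,6.0],[-0.9,0.0,0.0,0.0,6.0]]]
[[[-1.0,0.0,0.0,0.0,6.0],[-0.9,0.0,0.0,0.0,6.0],[-1.0,0.0,0.0,0.0,6.0],[-0.9,0.0,0.0,0.0,6.0],[-1.0,0.0,0.0,0.0,6.0]]]
[[[-0.9,0.0,0.0,0.0,6.0],[-1.0,0.0,0.0,0.0,6.0],[-0.9,0.0,0.0,0.0,6.0],[-1.0,0.0,0.0,0.0,6.0],[-0.9,0.0,0.0,0.0,6.0]]]
[[[-1.0,0.0,0.0,0.0,6.0],[-0.9,0.0,0.0,0.0,6.0],[-1.0,0.0,0.0,0.0,6.0],[-0.9,0.0,0.0,0.0,6.0],[-1.0,0.0,0.0,0.0,6.0]]]
[[[-0.9,0.0,0.0,0.0,6.0],[-1.0,0.0,0.0,0.0,6.0],[-0.9,0.0,0.0,0.0,6.0],[-1.0,-0.1,0.0,0.0,6.0],[1.2,0.0,0.0,0.0,6.0]]]
[[[1.2,0.0,0.0,0.0,6.0],[1.1,0.0,0.0,0.0,6.0],[0.0,0.0,-3.3,0.0,6.0],[0.0,0.0,-3.3,0.0,6.0],[0.0,0.0,-3.2,0.0,6.0]]]
[[[0.0,0.0,-3.3,0.0,6.0],[0.0,0.0,-3.2,0.0,6.0],[0.0,0.0,-3.3,0.0,6.0],[0.0,0.0,-3.2,0.0,6.0],[0.0,0.0,-3.3,0.0,6.0]]]
[[[0.0,0.0,-3.2,0.0,6.0]]]
end [607.7 244.  299.8] -2.64
```

>>> {"fn": "jog_arm", "kwargs": {"plan": [[[0.8,0.0,1.0,0.0,6.0],[0.7,0.0,3.2,0.0,6.0],[0.0,0.0,3.1,0.0,6.0],[0.0,0.1,3.2,0.0,6.0],[-0.5,0.0,0.0,0.0,6.0]]]}}

```text
time: 9.13
tcp_pos: [367.2, 116.1, 0.4]
eef_rot: [0.779, -3.03, -0.0]
contact_force: [-2.8, -0.4, -1.0]
gripper_width: 60.0
gripper_force: 0.0
```

>>> {"fn": "jog_arm", "kwargs": {"plan": [[[-1.0,0.0,0.0,0.0,6.0],[-1.0,0.0,0.0,0.0,6.0],[-1.0,0.0,0.0,0.0,6.0],[-1.0,0.0,0.0,0.0,6.0],[-1.0,0.0,0.0,0.0,6.0]]]}}

```text
time: 9.55
tcp_pos: [420.6, 142.3, 7.9]
eef_rot: [-0.781, 3.04, -0.0]
contact_force: [-1.9, -1.0, 2.1]
gripper_width: 60.0
gripper_force: 1.1
```

>>> {"fn": "jog_arm", "kwargs": {"plan": [[[-1.0,0.0,0.0,0.0,6.0],[-1.0,0.0,0.0,0.0,6.0],[-1.0,0.0,0.0,0.0,6.0],[-1.0,0.0,0.0,0.0,6.0],[-1.0,0.0,0.0,0.0,6.0]]]}}

```text
time: 9.97
tcp_pos: [462.6, 165.7, 6.3]
eef_rot: [0.78, -3.043, 0.0]
contact_force: [-3.4, -1.8, 3.1]
gripper_width: 59.9
gripper_force: 1.8
```

>>> {"fn": "jog_arm", "kwargs": {"plan": [[[-1.0,0.0,0.0,0.0,6.0],[-1.0,0.0,0.0,0.0,6.0],[-1.0,0.0,0.0,0.0,6.0],[-1.0,0.0,0.0,0.0,6.0],[-1.0,0.0,0.0,0.0,6.0]]]}}

```text
time: 10.38
tcp_pos: [506.5, 189.8, 6.2]
eef_rot: [0.781, -3.043, 0.0]
contact_force: [-2.6, -0.5, 2.5]
gripper_width: 60.0
gripper_force: 1.7
```

>>> {"fn": "jog_arm", "kwargs": {"plan": [[[-1.0,0.0,0.0,0.0,6.0],[-1.0,0.0,0.0,0.0,6.0],[-1.0,0.0,0.0,0.0,6.0],[-1.0,0.0,0.0,0.0,6.0],[-1.0,0.0,0.0,0.0,6.0]]]}}

```text
time: 10.8
tcp_pos: [550.4, 213.9, 6.3]
eef_rot: [-0.78, 3.043, 0.0]
contact_force: [-2.8, -1.3, 2.3]
gripper_width: 60.2
gripper_force: 1.6
```

>>> {"fn": "jog_arm", "kwargs": {"plan": [[[-1.0,0.0,0.0,0.0,6.0],[-1.0,0.0,0.0,0.0,6.0],[-1.0,0.0,0.0,0.0,6.0],[-1.0,0.0,0.0,0.0,6.0],[-1.0,0.0,0.0,0.0,6.0]]]}}

```text
time: 11.22
tcp_pos: [594.2, 237.9, 6.2]
eef_rot: [0.781, -3.043, 0.0]
contact_force: [-2.9, -1.5, 2.5]
gripper_width: 60.1
gripper_force: 1.6
```

```bash
python3 - <<'E'
from h import *
r=np.array([684.5,286]); d=np.array([.8783,.4781]); b=r-53*d
print(get_state()['tcp_pos'])
plan([(*b,7,None,3,6.0),(*(b-35*d),7,None,3,6.0),(b[0]-35*d[0]-60,130,380,None,9,6.0)])
E
```

```text
[594.19983559 237.94571868   6.23943826]
[[[-1.6,0.0,0.0,0.0,6.0],[-1.7,-0.1,0.0,0.0,6.0],[-1.6,0.0,-0.1,0.0,6.0],[1.2,0.0,0.0,0.0,6.0],[1.1,0.0,0.0,0.0,6.0]]]
[[[1.2,0.0,0.0,0.0,6.0],[1.0,-0.6,-3.4,0.0,6.0],[1.0,-0.6,-3.4,0.0,6.0],[1.0,-0.7,-3.4,0.0,6.0],[1.0,-0.6,-3.4,0.0,6.0]]]
[[[1.0,-0.7,-3.4,0.0,6.0],[1.0,-0.6,-3.4,0.0,6.0],[0.9,-0.7,-3.4,0.0,6.0],[1.0,-0.6,-3.4,0.0,6.0],[0.9,-0.7,-3.4,0.0,6.0]]]
[[[1.0,-0.6,-3.3,0.0,6.0],[0.9,-0.7,-3.4,0.0,6.0]]]
end [547.3 130.1 380.2] -2.639
```

>>> {"fn": "jog_arm", "kwargs": {"plan": [[[-1.0,0.0,0.0,0.0,6.0],[-1.0,0.0,0.0,0.0,6.0],[-1.0,0.0,0.0,0.0,6.0],[-0.8,0.0,0.0,0.0,6.0],[-0.3,0.0,0.0,0.0,6.0]]]}}

```text
time: 11.63
tcp_pos: [631.0, 258.1, 6.4]
eef_rot: [-0.78, 3.041, 0.0]
contact_force: [-1.1, -0.5, -0.0]
gripper_width: 59.9
gripper_force: 0.9
```

>>> {"fn": "jog_arm", "kwargs": {"plan": [[[0.0,0.0,0.0,0.0,6.0],[0.0,0.0,0.0,0.0,6.0]]]}}

```text
time: 11.8
tcp_pos: [629.5, 257.4, 6.0]
eef_rot: [-0.781, 3.043, 0.0]
contact_force: [0.6, -0.1, 0.0]
gripper_width: 60.2
gripper_force: 0.0
```

>>> {"fn": "jog_arm", "kwargs": {"plan": [[[-0.4,0.0,0.0,0.0,6.0],[-0.4,0.0,0.0,0.0,6.0],[0.0,0.0,0.0,0.0,6.0],[0.8,0.0,0.0,0.0,6.0],[1.2,0.0,0.0,0.0,6.0]]]}}

```text
time: 12.22
tcp_pos: [619.4, 251.7, 6.6]
eef_rot: [-0.78, 3.041, 0.0]
contact_force: [0.3, 0.4, -0.0]
gripper_width: 59.9
gripper_force: 0.0
```

>>> {"fn": "jog_arm", "kwargs": {"plan": [[[1.2,0.0,0.0,0.0,6.0],[1.0,-0.6,-3.4,0.0,6.0],[1.0,-0.6,-3.4,0.0,6.0],[1.0,-0.7,-3.4,0.0,6.0],[1.0,-0.6,-3.4,0.0,6.0]]]}}

```text
time: 12.63
tcp_pos: [583.9, 203.7, 143.3]
eef_rot: [0.781, -3.042, 0.0]
contact_force: [0.2, 0.7, 0.9]
gripper_width: 59.6
gripper_force: 0.0
```

>>> {"fn": "jog_arm", "kwargs": {"plan": [[[1.0,-0.7,-3.4,0.0,8.5],[1.0,-0.6,-3.4,0.0,8.5],[0.9,-0.7,-3.4,0.0,8.5],[1.0,-0.6,-3.4,0.0,8.5],[0.9,-0.7,-3.4,0.0,8.5]]]}}

```text
time: 13.05
tcp_pos: [557.7, 151.7, 314.0]
eef_rot: [-0.781, 3.043, 0.0]
contact_force: [0.2, 0.3, 1.0]
gripper_width: 84.9
gripper_force: 0.0
```

>>> {"fn": "jog_arm", "kwargs": {"plan": [[[1.0,-0.6,-3.3,0.0,8.5],[0.9,-0.7,-3.4,0.0,8.5],[0.0,0.0,0.0,0.0,8.5],[0.0,0.0,0.0,0.0,8.5]]]}}

```text
time: 13.38
tcp_pos: [549.3, 131.6, 383.0]
eef_rot: [-0.777, 3.037, -0.001]
contact_force: [-0.8, -0.1, -1.2]
gripper_width: 85.0
gripper_force: 0.0
```

```bash
python3 - <<'E'
from h import *
import pickle
s=get_state();print(s['tcp_pos'],psi(R_tool()),s['gripper_width'],s['time'])
c=cam('wrist'); im=viewer.get_image('wrist'); pickle.dump(c,open('pics/w4.pkl','wb')); cv2.imwrite('pics/w4.png',im)
E
```

```text
[549.25635609 131.56103414 382.99858664] -2.640285015107701 85.04672895431345 13.3833
```

View pics/w4.png

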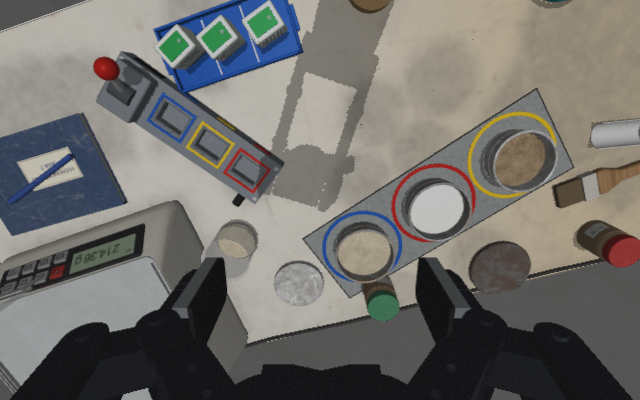

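The tin rims are at (365,252), (438,209) and (524,159). The sockets are at (171,117), (210,143) and (247,170), and the green module tops at (179,46), (220,37) and (264,24).

```bash
python3 - <<'E'
from h import *
import pickle
c=pickle.load(open('pics/w4.pkl','rb')); im=cv2.imread('pics/w4.png'); c1=pickle.load(open('pics/w1.pkl','rb')); im1=cv2.imread('pics/w1.png')
R={'b':(684.5,286),'r':(556.8,348.9),'y':(429.1,411.6)}
for k,u,z in[('b',(365,252),42),('r',(438,209),42),('y',(524,159),40)]:
    p=plane(c,u,z)[:2]; print(k,p.round(0),(p-R[k]).round(1))
def greens(im,win):
    x0,y0,x1,y1=win; h=cv2.cvtColor(im,cv2.COLOR_BGR2HSV); m=cv2.inRange(h,(45,120,60),(75,255,255)); M=np.zeros_like(m); M[y0:y1,x0:x1]=m[y0:y1,x0:x1]
    n,l,s,ce=cv2.connectedComponentsWithStats(M); out=[]
    for i in range(1,n):
        if s[i,4]>60:
            r=cv2.minAreaRect(np.argwhere(l==i)[:,::-1].astype(np.float32)); out.append((ce[i],r))
    return sorted(out,key=lambda o:o[0][0])
A=greens(im,(140,0,310,80)); B=greens(im1,(80,20,230,100))
for a,b in zip(A,B): print(a[0].round(1),b[0].round(1),'tri',tri(c,a[0],c1,b[0]).round(1),'pl66',plane(c,a[0],66).round(1), plane(c1,b[0],66).round(1))
for a in A:
    bx=cv2.boxPoints(a[1]); P=np.array([plane(c,q,66)[:2] for q in bx]); e=np.diff(np.r_[P,P[:1]],axis=0); print([(round(float(np.hypot(*v)),1),round(float(np.degrees(np.arctan2(v[1],v[0])))) ) for v in e[:2]])
for n,a,b in[('blue',(171,117),(117,137)),('yel',(210,143),(155,161)),('red',(247,170),(193,185)),('ball',(106,68),(41,95))]: print(n,tri(c,a,c1,b).round(0),plane(c,a,32).round(0))
cv2.imwrite('pics/z4.png',cv2.resize(im[0:210,80:320],None,fx=3.3,fy=2.8,interpolation=cv2.INTER_CUBIC))
plan([(600,-40,300,None,1)]); plan([(500,-40,250,np.radians(220),1)])
E
```

```text
b [672. 280.] [-12.5  -6.4]
r [553. 340.] [-3.6 -8.7]
y [427. 407.] [-2.3 -4.7]
[173.2  46. ] [110.5  72. ] tri [528.5 -92.4  70.4] pl66 [529.  -94.1  66. ] [529.7 -94.7  66. ]
[215.7  36.7] [149.9  63.6] tri [493.  -49.4  71.5] pl66 [493.2 -51.1  66. ] [494.  -51.9  66. ]
[262.   21.9] [192.8  50. ] tri [450.4  -6.2  70.5] pl66 [450.2  -7.2  66. ] [450.9  -7.8  66. ]
[(32.1, 157), (20.7, 73)]
[(32.1, 155), (21.0, 70)]
[(32.1, 150), (21.1, 66)]
blue [626. -78.  27.] [624. -77.  32.]
yel [633. -13.  28.] [632. -13.  32.]
red [649.  51.  11.] [643.  53.  32.]
ball [ 581. -129.  124.] [ 604. -180.   32.]
[[[0.6,-2.9,1.3,0.0,8.5],[0.6,-2.9,1.3,0.0,8.5],[0.6,-2.9,1.4,0.0,8.5],[0.6,-2.9,1.3,0.0,8.5],[0.7,-3.0,1.4,0.0,8.5]]]
[[[0.6,-2.9,1.3,0.0,8.5]]]
end [600.2 -39.5 300.3] -2.64
[[[1.8,-1.8,1.9,-0.03,8.5],[1.8,-1.8,1.9,-0.03,8.5],[1.9,-1.7,1.8,-0.03,8.5],[1.9,-1.6,1.9,-0.03,8.5],[2.0,-1.6,1.8,-0.03,8.5]]]
[[[2.1,-1.5,1.9,-0.02,8.5],[2.1,-1.5,1.8,-0.03,8.5]]]
end [499.4 -39.9 250.3] -2.44
```

```bash
python3 - <<'E'
from h import *
import pickle
c=pickle.load(open('pics/w4.pkl','rb')); im=cv2.imread('pics/w4.png')
t=np.linspace(0,2*np.pi,60); o=cv2.resize(im,None,fx=3,fy=3,interpolation=cv2.INTER_CUBIC)
for (x,y,r,z) in[(672,280,50,42),(553,340,50,42),(427,407,48,40)]:
    q=proj(c,np.c_[x+r*np.cos(t),y+r*np.sin(t),0*t+z]); cv2.polylines(o,[(q*3+1).astype(np.int32)],True,(0,255,255),1)
L=o[0:600,450:960]; L=cv2.resize(L,(400,470)); Rr=o[360:900,930:1710]; Rr=cv2.resize(Rr,(400,277))
out=np.zeros((470,800,3),np.uint8); out[:,:400]=L; out[:277,400:]=Rr; cv2.imwrite('pics/z4.png',out)
E
```

```text
(no output)
```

View pics/z4.png

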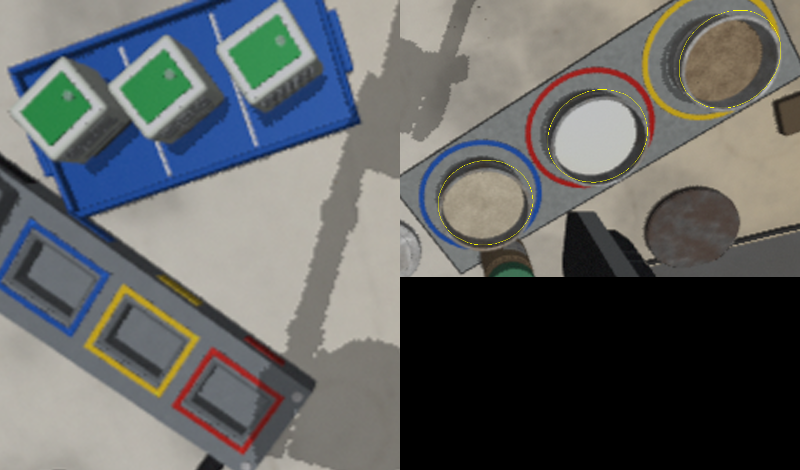

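```bash
python3 - <<'E'
from h import *
import pickle
c=pickle.load(open('pics/w4.pkl','rb')); im=cv2.imread('pics/w4.png')
hsv=cv2.cvtColor(im,cv2.COLOR_BGR2HSV).astype(int); hsv[...,0]=(hsv[...,0]+20)%180
for n,X,a,b in[('yel',(429,412),38,55),('red',(557,349),5,30),('blue',(684.5,286),120,145)]:
    ys,xs=np.nonzero(cv2.inRange(hsv.astype(np.uint8),(a,90,60),(b,255,255))); P=np.array([plane(c,q)[:2] for q in zip(xs,ys)]); r=np.hypot(*(P-X).T); P=P[(r<76)&(r>58)]
    A=np.c_[2*P,np.ones(len(P))]; q=np.linalg.lstsq(A,(P**2).sum(1),rcond=None)[0]; print(n,q[:2].round(1),np.sqrt(q[2]+q[:2]@q[:2]).round(1))
d=np.array([.8783,.4781]); e=np.array([683,285])-42*d; s=e-40*d
st=plan([(*s,130,None,1,6.0),(*s,7,None,4,6.0),(*e,7,None,6,6.0)])
plan([(*s,7,None,3,6.0),(*s,150,None,4,8.5),(530,-20,200,np.radians(155),8,8.5)],start=st)
E
```

```text
yel [428.9 411.8] 67.3
red [556.7 349.3] 67.4
blue [684.5 286.4] 67.4
[[[-1.4,0.9,3.1,0.0,6.0],[-1.4,0.9,3.1,0.0,6.0],[-1.4,0.9,3.1,0.0,6.0],[-1.4,0.9,3.1,0.0,6.0],[-1.3,0.8,3.2,0.0,6.0]]]
[[[-1.4,0.9,3.1,0.0,6.0],[-1.3,0.8,3.2,0.0,6.0],[-1.4,0.9,3.1,0.0,6.0],[0.0,0.0,3.1,0.0,6.0],[0.0,0.0,3.1,0.0,6.0]]]
[[[0.0,0.0,3.1,0.0,6.0],[0.0,0.0,3.0,0.0,6.0],[-0.7,0.0,0.0,0.0,6.0],[-0.7,0.0,0.0,0.0,6.0],[-0.6,0.0,0.0,0.0,6.0]]]
[[[-0.7,0.0,0.0,0.0,6.0],[-0.6,0.0,0.0,0.0,6.0],[-0.7,0.0,0.0,0.0,6.0]]]
end [646.3 265.2   7.3] -2.64
[[[1.3,0.0,0.0,0.0,6.0],[1.4,0.0,0.0,0.0,6.0],[1.3,0.0,0.0,0.0,6.0],[0.0,0.0,-3.6,0.0,8.5],[0.0,0.0,-3.6,0.0,8.5]]]
[[[0.0,0.0,-3.5,0.0,8.5],[0.0,0.0,-3.6,0.0,8.5],[2.2,-2.2,-0.6,0.1,8.5],[2.0,-2.4,-0.5,0.1,8.5],[1.7,-2.5,-0.6,0.11,8.5]]]
[[[1.5,-2.7,-0.5,0.1,8.5],[1.2,-2.9,-0.6,0.11,8.5],[0.8,-3.0,-0.5,0.1,8.5],[0.6,-3.0,-0.6,0.11,8.5],[0.2,-3.1,-0.5,0.1,8.5]]]
[[[-0.1,-3.1,-0.6,0.11,8.5]]]
end [529.8 -20.4 200.3] -3.58
```

>>> {"fn": "jog_arm", "kwargs": {"plan": [[[-1.4,0.9,3.1,0.0,6.0],[-1.4,0.9,3.1,0.0,6.0],[-1.4,0.9,3.1,0.0,6.0],[-1.4,0.9,3.1,0.0,6.0],[-1.3,0.8,3.2,0.0,6.0]]]}}

```text
time: 13.85
tcp_pos: [586.4, 204.4, 219.2]
eef_rot: [0.78, -3.039, -0.0]
contact_force: [0.8, -0.7, -0.2]
gripper_width: 59.9
gripper_force: 0.0
```

>>> {"fn": "jog_arm", "kwargs": {"plan": [[[-1.4,0.9,3.1,0.0,6.0],[-1.3,0.8,3.2,0.0,6.0],[-1.4,0.9,3.1,0.0,6.0],[0.0,0.0,3.1,0.0,6.0],[0.0,0.0,3.1,0.0,6.0]]]}}

```text
time: 14.27
tcp_pos: [609.1, 246.8, 62.8]
eef_rot: [0.782, -3.038, 0.0]
contact_force: [0.1, -0.9, -0.4]
gripper_width: 59.9
gripper_force: 0.0
```

>>> {"fn": "jog_arm", "kwargs": {"plan": [[[0.0,0.0,3.1,0.0,6.0],[0.0,0.0,3.0,0.0,6.0],[-0.7,0.0,0.0,0.0,6.0],[-0.7,0.0,0.0,0.0,6.0],[-0.6,0.0,0.0,0.0,6.0]]]}}

```text
time: 14.68
tcp_pos: [629.6, 256.6, 6.6]
eef_rot: [-0.781, 3.043, 0.0]
contact_force: [0.5, -1.1, -0.6]
gripper_width: 60.0
gripper_force: 0.0
```

>>> {"fn": "jog_arm", "kwargs": {"plan": [[[-0.7,0.0,0.0,0.0,6.0],[-0.6,0.0,0.0,0.0,6.0],[-0.7,0.0,0.0,0.0,6.0],[0.0,0.0,0.0,0.0,6.0],[0.0,0.0,0.0,0.0,6.0]]]}}

```text
time: 15.1
tcp_pos: [647.6, 266.0, 7.3]
eef_rot: [-0.78, 3.041, 0.0]
contact_force: [-0.2, 0.4, -0.0]
gripper_width: 60.1
gripper_force: 0.0
```

>>> {"fn": "jog_arm", "kwargs": {"plan": [[[1.3,0.0,0.0,0.0,6.0],[1.4,0.0,0.0,0.0,6.0],[1.3,0.0,0.0,0.0,6.0],[0.0,0.0,-3.6,0.0,6.0],[0.0,0.0,-3.6,0.0,8.5]]]}}

```text
time: 15.52
tcp_pos: [607.1, 244.6, 75.3]
eef_rot: [0.778, -3.035, 0.001]
contact_force: [0.9, 0.5, 1.1]
gripper_width: 70.6
gripper_force: 0.0
```

>>> {"fn": "jog_arm", "kwargs": {"plan": [[[0.0,0.0,-3.5,0.0,8.5],[0.0,0.0,-3.6,0.0,8.5],[2.2,-2.2,-0.6,0.1,8.5],[2.0,-2.4,-0.5,0.1,8.5],[1.7,-2.5,-0.6,0.11,8.5]]]}}

```text
time: 15.93
tcp_pos: [584.9, 157.0, 168.0]
eef_rot: [-0.296, 3.125, 0.0]
contact_force: [0.6, -1.0, 0.6]
gripper_width: 85.1
gripper_force: 0.0
```

>>> {"fn": "jog_arm", "kwargs": {"plan": [[[1.5,-2.7,-0.5,0.1,8.5],[1.2,-2.9,-0.6,0.11,8.5],[0.8,-3.0,-0.5,0.1,8.5],[0.6,-3.0,-0.6,0.11,8.5],[0.2,-3.1,-0.5,0.1,8.5]]]}}

```text
time: 16.35
tcp_pos: [538.3, 8.3, 194.0]
eef_rot: [0.52, 3.097, 0.0]
contact_force: [0.6, -0.2, 0.1]
gripper_width: 84.9
gripper_force: 0.0
```

>>> {"fn": "jog_arm", "kwargs": {"plan": [[[-0.1,-3.1,-0.6,0.11,8.5],[0.0,0.0,0.0,0.0,8.5],[0.0,0.0,0.0,0.0,8.5],[0.0,0.0,0.0,0.0,8.5]]]}}

```text
time: 16.68
tcp_pos: [530.0, -20.0, 199.5]
eef_rot: [0.682, 3.066, 0.001]
contact_force: [0.3, 0.4, -1.2]
gripper_width: 85.2
gripper_force: 0.0
```

```bash
python3 - <<'E'
from h import *
import pickle
s=get_state();print(s['tcp_pos'],psi(R_tool()),s['gripper_width'],s['time'])
c=cam('wrist'); im=viewer.get_image('wrist'); pickle.dump(c,open('pics/w5.pkl','wb')); cv2.imwrite('pics/w5.png',im)
cv2.imwrite('pics/s5.png',viewer.get_image('scene'))
E
```

```text
[530.00726752 -20.02032432 199.49408139] 2.703974399100213 85.23050075418182 16.6833
```

View pics/w5.png

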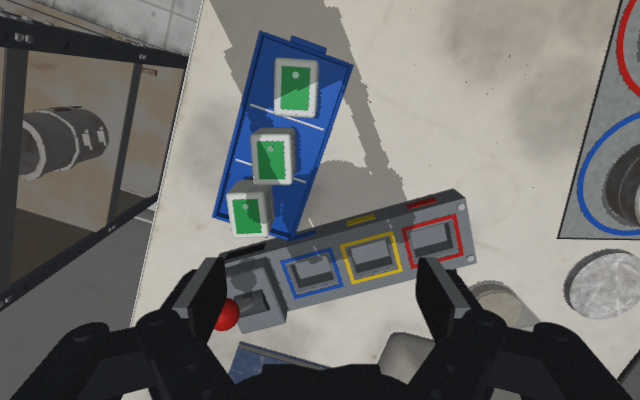

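The close view shows the module tops at (296,87), (272,159) and (246,213), and the socket frames at blue (313,273), yellow (371,258) and red (435,241).

```bash
cat > meas.py <<'E'
from h import *
import pickle
def load(n): return pickle.load(open(f'pics/{n}.pkl','rb')),cv2.imread(f'pics/{n}.png')
def blobs(c,im,a,b,z,pts,rad,smin=110):
    """for each expected world point: project, take colour mask around, return rect centre px"""
    h=cv2.cvtColor(im,cv2.COLOR_BGR2HSV).astype(int); h[...,0]=(h[...,0]+20)%180
    m=cv2.inRange(h.astype(np.uint8),(a,smin,40),(b,255,255)); ys,xs=np.nonzero(m); out=[]
    for X in pts:
        u=proj(c,[X[0],X[1],z])[0]; k=np.hypot(xs-u[0],ys-u[1])<rad
        P=np.array([plane(c,q,z)[:2] for q in zip(xs[k],ys[k])]).astype(np.float32)
        r=cv2.minAreaRect(P); bx=cv2.boxPoints(r); e=bx[1]-bx[0]; f=bx[2]-bx[1]
        if np.hypot(*e)<np.hypot(*f): e,f=f,e
        out.append((np.array(r[0]),np.hypot(*e),np.hypot(*f),np.degrees(np.arctan2(e[1],e[0]))%180,proj(c,[*r[0],z])[0]))
    return out
E
python3 - <<'E'
from meas import *
A,B=load('w5'),load('w4')
mods=[(450,-6),(493,-50),(528,-92)]
for q,p in zip(blobs(*A,65,95,70,mods,28),blobs(*B,65,95,70,mods,22)):
    print('mod',q[0].round(1),[round(float(v),1) for v in q[1:4]],'w4',p[0].round(1),[round(float(v),1) for v in p[1:4]],'tri',tri(A[0],q[4],B[0],p[4]).round(1))
for n,a,b,X in[('blue',118,145,(624,-77)),('yel',38,55,(633,-13)),('red',5,30,(641,53))]:
    q=blobs(*A,a,b,32,[X],42,90)[0];p=blobs(*B,a,b,32,[X],32,90)[0]
    print(n,q[0].round(1),[round(float(v),1) for v in q[1:4]],'w4',p[0].round(1),[round(float(v),1) for v in p[1:4]],'tri',tri(A[0],q[4],B[0],p[4]).round(1))
E
```

```text
mod [450.4  -5.9] [31.3, 21.3, 151.1] w4 [450.4  -6.1] [30.9, 21.3, 150.8] tri [450.4  -5.8  71.1]
mod [493.  -49.5] [30.6, 21.3, 155.1] w4 [493.  -49.6] [30.9, 21.3, 155.3] tri [492.9 -49.3  70.8]
mod [528.6 -92.1] [31.6, 21.3, 157.9] w4 [528.5 -92.2] [31.0, 21.4, 157.9] tri [528.4 -91.8  71. ]
blue [613.5 -74.5] [73.9, 56.8, 172.0] w4 [613.5 -74.5] [73.6, 56.7, 171.8] tri [613.6 -74.5  31.8]
yel [623.1  -9.8] [73.3, 56.9, 171.8] w4 [624.9 -10.5] [69.4, 56.4, 172.0] tri [625.8 -10.8  27.8]
red [632.5  54.6] [73.2, 56.4, 171.8] w4 [634.3  54. ] [69.5, 56.6, 171.7] tri [634.6  54.4  29.4]
```

```bash
python3 - <<'E'
from meas import *
def frame(c,im,a,b,X,z=32):
    h=cv2.cvtColor(im,cv2.COLOR_BGR2HSV).astype(int); h[...,0]=(h[...,0]+20)%180
    m=cv2.inRange(h.astype(np.uint8),(a,90,40),(b,255,255)); n,l,s,ce=cv2.connectedComponentsWithStats(m)
    u=proj(c,[*X,z])[0]; i=min([i for i in range(1,n) if s[i,4]>120],key=lambda i:np.hypot(*(ce[i]-u)))
    ys,xs=np.nonzero(l==i); P=np.array([plane(c,q,z)[:2] for q in zip(xs,ys)]).astype(np.float32); r=cv2.minAreaRect(P)
    return np.array(r[0]),[round(float(v),1) for v in (*r[1],r[2])],proj(c,[*r[0],z])[0]
A,B=load('w5'),load('w4')
for n,a,b,X in[('blue',118,145,(624,-77)),('yel',38,55,(633,-13)),('red',5,30,(641,53))]:
    q=frame(*A,a,b,X);p=frame(*B,a,b,X); print(n,q[0].round(1),q[1],p[0].round(1),p[1],tri(A[0],q[2],B[0],p[2]).round(1))
# tan tin check from scene
E
```

```text
blue [625.4 -76.1] [56.9, 49.7, 81.8] [625.3 -76.2] [56.7, 49.8, 81.7] [625.1 -76.   32.6]
yel [634.8 -11.5] [56.9, 49.7, 81.8] [634.7 -11.9] [56.4, 49.8, 82.0] [634.3 -11.6  33. ]
red [644.1  52.9] [56.4, 49.6, 81.6] [644.1  52.6] [56.6, 49.6, 81.7] [643.8  52.8  32.6]
```

```bash
python3 - <<'E'
from meas import *
def inner(c,im,a,b,X,z=32):
    h=cv2.cvtColor(im,cv2.COLOR_BGR2HSV).astype(int); h[...,0]=(h[...,0]+20)%180
    m=cv2.inRange(h.astype(np.uint8),(a,90,40),(b,255,255)); cs,hi=cv2.findContours(m,cv2.RETR_CCOMP,cv2.CHAIN_APPROX_NONE)
    u=proj(c,[*X,z])[0]; o=[]
    for k,q in zip(cs,hi[0]):
        if q[3]>=0 and cv2.contourArea(k)>150 and np.hypot(*(k[:,0].mean(0)-u))<20:
            P=np.array([plane(c,v,z)[:2] for v in k[:,0]]).astype(np.float32); r=cv2.minAreaRect(P); o.append((np.round(r[0],1),np.round(r[1],1),round(r[2],1)))
    return o
for nm in('w5','w4'):
    A=load(nm)
    for n,a,b,X in[('blue',118,145,(625,-76)),('yel',38,55,(635,-12)),('red',5,30,(644,53))]: print(n,inner(*A,a,b,X))
st=plan([(450.4,-5.9,130,np.radians(151),3,8.5),(450.4,-5.9,24,None,6,8.5)])
E
```

```text
blue [(array([625.4, -76.1]), array([49.4, 42.7]), 81.7)]
yel [(array([634.8, -11.6]), array([49.5, 42.7]), 81.7)]
red []
blue [(array([625.5, -76.2]), array([49.7, 42.9]), 81.8)]
yel [(array([634.7, -11.8]), array([49.9, 42.8]), 81.6)]
red [(array([644.1,  52.6]), array([49.9, 43. ]), 81.8)]
[[[2.6,-0.7,2.3,0.02,8.5],[2.6,-0.8,2.3,0.02,8.5],[2.5,-0.8,2.3,0.03,8.5],[0.0,0.0,1.8,0.0,8.5],[0.0,0.0,1.8,0.0,8.5]]]
[[[0.0,0.0,1.8,0.0,8.5],[0.0,0.0,1.7,0.0,8.5],[0.0,0.0,1.8,0.0,8.5],[0.0,0.0,1.7,0.0,8.5]]]
end [450.7  -6.   24.1] 2.635
```

>>> {"fn": "jog_arm", "kwargs": {"plan": [[[2.6,-0.7,2.3,0.02,8.5],[2.6,-0.8,2.3,0.02,8.5],[2.5,-0.8,2.3,0.03,8.5],[0,0,0,0,8.5],[0.0,0.0,1.8,0.0,8.5]]], "grip_force": 40}}

```text
time: 17.2
tcp_pos: [449.2, -5.4, 111.8]
eef_rot: [-0.784, -3.041, -0.0]
contact_force: [2.2, -0.6, 1.1]
gripper_width: 85.3
gripper_force: 0.0
```

>>> {"fn": "jog_arm", "kwargs": {"plan": [[[0,0,1.8,0,8.5],[0,0,0,0,8.5],[0,0,0,0,8.5]]]}}

```text
time: 17.45
tcp_pos: [449.9, -5.9, 93.5]
eef_rot: [-0.785, -3.039, 0.001]
contact_force: [0.7, 0.4, 0.3]
gripper_width: 85.6
gripper_force: 0.0
```

```bash
python3 - <<'E'
from h import *
s=get_state();print(s['tcp_pos'],np.degrees(psi(R_tool())),s['contact_force'])
plan([(450.4,-5.9,24,np.radians(151),5,8.5)])
E
```

```text
[449.94405158  -5.93278962  93.46293586] 151.01884088545987 [0.69227951 0.37823776 0.28180802]
[[[0.0,0.0,1.4,0.0,8.5],[0.0,0.0,1.4,0.0,8.5],[0.0,0.0,1.4,0.0,8.5],[0.0,0.0,1.4,0.0,8.5],[0.0,0.0,1.3,0.0,8.5]]]
end [449.9  -5.9  24.5] 2.636
```

>>> {"fn": "jog_arm", "kwargs": {"plan": [[[0,0,1.4,0,8.5],[0,0,1.4,0,8.5],[0,0,1.4,0,8.5],[0,0,1.4,0,8.5],[0,0,1.4,0,8.5]]]}}

```text
time: 17.87
tcp_pos: [452.8, -6.5, 25.3]
eef_rot: [0.787, 3.039, 0.001]
contact_force: [-0.2, -0.4, -0.5]
gripper_width: 84.9
gripper_force: 0.0
```

>>> {"fn": "jog_arm", "kwargs": {"plan": [[[0,0,0,0,2.5],[0,0,0,0,2.5],[0,0,0,0,2.5],[0,0,0,0,2.5],[0,0,0,0,2.5]]]}}

```text
time: 18.28
tcp_pos: [452.3, -6.8, 25.8]
eef_rot: [0.788, 3.038, 0.001]
contact_force: [0.5, 0.1, 2.7]
gripper_width: 33.7
gripper_force: 40.1
```

>>> {"fn": "jog_arm", "kwargs": {"plan": [[[0,0,0,0,2.5],[0,0,0,0,2.5],[0,0,0,0,2.5]]]}}

```text
time: 18.53
tcp_pos: [452.3, -6.8, 25.8]
eef_rot: [0.789, 3.038, 0.001]
contact_force: [0.9, -0.4, 6.7]
gripper_width: 33.3
gripper_force: 40.5
```

```bash
python3 - <<'E'
from h import *
s=get_state();print(s['tcp_pos'],np.degrees(psi(R_tool())),s['contact_force'],s['gripper_width'])
plan([(450.4,-5.9,150,None,6,2.5),(644.1,52.7,150,np.radians(81.75),8,2.5)])
E
```

```text
[452.29637177  -6.7883895   25.78593503] 150.9005278055135 [ 0.86098123 -0.36309063  6.73656413] 33.30983708060254
[[[0.0,0.0,-2.1,0.0,2.5],[0.0,0.0,-2.1,0.0,2.5],[0.1,0.0,-2.1,0.0,2.5],[0.0,0.0,-2.0,0.0,2.5],[0.1,0.0,-2.1,0.0,2.5]]]
[[[0.0,0.0,-2.0,0.0,2.5],[-1.3,1.3,0.0,0.11,2.5],[-1.1,1.5,0.0,0.11,2.5],[-1.0,1.6,0.0,0.11,2.5],[-0.8,1.7,0.0,0.11,2.5]]]
[[[-0.6,1.7,0.0,0.11,2.5],[-0.4,1.8,0.0,0.11,2.5],[-0.2,1.8,0.0,0.11,2.5],[0.0,1.8,0.0,0.11,2.5],[0.2,1.8,0.0,0.11,2.5]]]
[[[0.4,1.8,0.0,0.11,2.5],[0.6,1.7,0.0,0.11,2.5]]]
end [643.7  52.5 149.8] 1.424
```

>>> {"fn": "jog_arm", "kwargs": {"plan": [[[0,0,-1.0,0,2.5],[0,0,-2.6,0,2.5],[0,0,-3.0,0,2.5],[0,0,-3.0,0,2.5],[0,0,-2.9,0,2.5]]]}}

```text
time: 18.95
tcp_pos: [449.9, -6.8, 150.9]
eef_rot: [-0.789, -3.04, 0.0]
contact_force: [0.5, -0.8, -1.1]
gripper_width: 33.7
gripper_force: 40.0
```

>>> {"fn": "jog_arm", "kwargs": {"plan": [[[-1.3,1.3,0.0,0.11,2.5],[-1.1,1.5,0.0,0.11,2.5],[-1.0,1.6,0.0,0.11,2.5],[-0.8,1.7,0.0,0.11,2.5],[-0.6,1.7,0.0,0.11,2.5]]]}}

```text
time: 19.37
tcp_pos: [539.8, 20.1, 149.8]
eef_rot: [-1.593, -2.708, 0.0]
contact_force: [-0.3, -0.6, -1.7]
gripper_width: 34.0
gripper_force: 40.0
```

>>> {"fn": "jog_arm", "kwargs": {"plan": [[[-0.4,1.8,0.0,0.11,2.5],[-0.2,1.8,0.0,0.11,2.5],[0.0,1.8,0.0,0.11,2.5],[0.2,1.8,0.0,0.11,2.5],[0.4,1.8,0.0,0.11,2.5]]]}}

```text
time: 19.78
tcp_pos: [626.8, 46.4, 149.4]
eef_rot: [-2.268, -2.173, 0.002]
contact_force: [-0.0, 0.6, -1.2]
gripper_width: 33.6
gripper_force: 40.0
```

>>> {"fn": "jog_arm", "kwargs": {"plan": [[[0.4,1.7,0.0,0.11,2.5],[0,0,2.5,0,2.5],[0,0,2.5,0,2.5],[0,0,2.0,0,2.5],[0,0,0,0,2.5]]]}}

```text
time: 20.2
tcp_pos: [639.2, 49.3, 74.0]
eef_rot: [-2.374, -2.048, 0.013]
contact_force: [-1.0, -0.1, -2.8]
gripper_width: 33.8
gripper_force: 40.1
```

>>> {"fn": "jog_arm", "kwargs": {"plan": [[[0,0,0,0,2.5],[0,0,0,0,2.5]]]}}

```text
time: 20.37
tcp_pos: [644.4, 49.6, 80.5]
eef_rot: [2.378, 2.052, 0.001]
contact_force: [0.8, -0.7, -1.2]
gripper_width: 33.5
gripper_force: 40.1
```

```bash
python3 - <<'E'
from meas import *
s=get_state();print(s['tcp_pos'],np.degrees(psi(R_tool())),s['contact_force'],s['gripper_width'])
plan([(643.8,50.6,72,np.radians(81.75),2,2.5)])
c=cam('wrist'); im=viewer.get_image('wrist'); pickle.dump(c,open('pics/w6.pkl','wb')); cv2.imwrite('pics/w6.png',im)
E
```

```text
[644.41541142  49.58247785  80.53961108] 81.57824098437243 [ 0.8386361  -0.69796425 -1.23521279] 33.47952420494393
[[[0.0,0.0,0.4,0.0,2.5],[0.1,-0.1,0.5,0.0,2.5]]]
end [643.6  50.7  71.5] 1.424
```

View pics/w6.png

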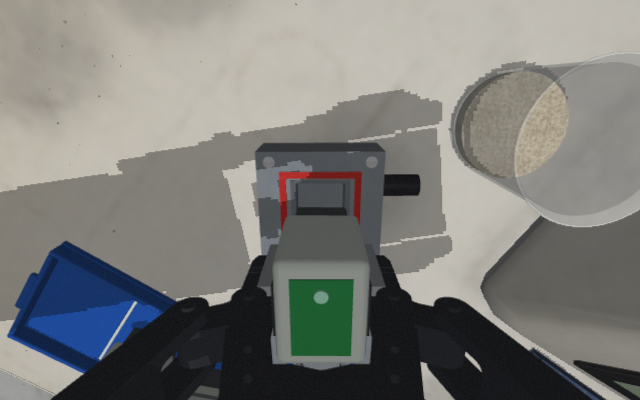

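The held module's green plate is centred at (321,318) and the red frame at (321,~200), so they line up laterally.

```bash
python3 - <<'E'
from meas import *
A=load('w6'); s=get_state(); z=s['tcp_pos'][2]+44.7
q=blobs(*A,65,95,z,[tuple(plane(A[0],(321,318),z)[:2])],70)[0]; print(q[0],q[1:4],'tcp',s['tcp_pos'])
plan([(s['tcp_pos'][0]+644.1-q[0][0],s['tcp_pos'][1]+52.7-q[0][1],60,np.radians(81.75),2,2.5)])
E
```

```text
[644.17602539  51.31027985] (np.float32(31.600449), np.float32(21.569124), np.float32(81.56077)) tcp [645.12631639  49.55798711  81.35546141]
[[[0.1,0.0,1.1,0.0,2.5],[0.0,0.0,1.0,0.0,2.5]]]
end [645.3  50.5  60.4] 1.424
```

>>> {"fn": "jog_arm", "kwargs": {"plan": [[[0.1,0,1.0,0,2.5],[0,0,1.0,0,2.5],[0,0,0.7,0,2.5],[0,0,0.5,0,2.5],[0,0,0.5,0,2.5]]]}}

```text
time: 20.83
tcp_pos: [643.3, 50.6, 41.1]
eef_rot: [-2.378, -2.052, 0.002]
contact_force: [-0.1, -1.4, -1.4]
gripper_width: 33.5
gripper_force: 40.1
```

>>> {"fn": "jog_arm", "kwargs": {"plan": [[[0,0,0.4,0,2.5],[0,0,0.4,0,2.5],[0,0,0.2,0,2.5],[0,0,0.1,0,2.5],[0,0,0,0,2.5]]]}}

```text
time: 21.25
tcp_pos: [644.0, 50.6, 33.7]
eef_rot: [-2.378, -2.052, 0.001]
contact_force: [-6.7, -0.6, 12.7]
gripper_width: 33.6
gripper_force: 41.9
```

Seated at z 33.7. I'll release and go for module 2.

>>> {"fn": "jog_arm", "kwargs": {"plan": [[[0,0,0,0,4.5],[0,0,0,0,6.5],[0,0,0,0,8.5],[0,0,0,0,8.5],[0,0,0,0,8.5]]]}}

```text
time: 21.67
tcp_pos: [643.9, 50.5, 30.9]
eef_rot: [-2.378, -2.052, 0.0]
contact_force: [0.5, 0.6, -0.8]
gripper_width: 85.1
gripper_force: 0.0
```

>>> {"fn": "jog_arm", "kwargs": {"plan": [[[0,0,-1.0,0,8.5],[0,0,-2.5,0,8.5],[0,0,-3.0,0,8.5],[0,0,-3.0,0,8.5],[0,0,-2.0,0,8.5]]]}}

```text
time: 22.08
tcp_pos: [645.4, 50.6, 150.2]
eef_rot: [2.377, 2.051, 0.005]
contact_force: [-0.1, -0.6, -0.1]
gripper_width: 85.1
gripper_force: 0.0
```

```bash
python3 - <<'E'
from meas import *
s=get_state();print(s['tcp_pos'],s['gripper_width'])
plan([(493,-49.5,140,np.radians(155.2),8,8.5),(493,-49.5,90,None,3,8.5)])
E
```

```text
[645.41855116  50.60214836 150.24412482] 85.06445053767966
[[[-1.0,-1.1,0.1,-0.11,8.5],[-0.9,-1.2,0.1,-0.11,8.5],[-0.7,-1.3,0.1,-0.11,8.5],[-0.6,-1.4,0.1,-0.11,8.5],[-0.4,-1.5,0.1,-0.11,8.5]]]
[[[-0.3,-1.5,0.1,-0.1,8.5],[-0.1,-1.5,0.1,-0.11,8.5],[0.1,-1.5,0.1,-0.1,8.5],[0.2,-1.5,0.1,-0.11,8.5],[0.4,-1.5,0.0,-0.1,8.5]]]
[[[0.5,-1.5,0.1,-0.11,8.5],[0.6,-1.4,0.0,-0.1,8.5],[0.0,0.0,1.7,0.0,8.5],[0.0,0.0,1.7,0.0,8.5],[0.0,0.0,1.6,0.0,8.5]]]
end [493.1 -49.8  90.2] 2.704
```

>>> {"fn": "jog_arm", "kwargs": {"plan": [[[-1.0,-1.1,0.1,-0.11,8.5],[-0.9,-1.2,0.1,-0.11,8.5],[-0.7,-1.3,0.1,-0.11,8.5],[-0.6,-1.4,0.1,-0.11,8.5],[-0.4,-1.5,0.1,-0.11,8.5]]]}}

```text
time: 22.5
tcp_pos: [580.6, 8.9, 142.1]
eef_rot: [1.724, 2.625, 0.001]
contact_force: [0.2, -0.5, 0.0]
gripper_width: 84.7
gripper_force: 0.0
```

>>> {"fn": "jog_arm", "kwargs": {"plan": [[[-0.3,-1.5,0.1,-0.1,8.5],[-0.1,-1.5,0.1,-0.11,8.5],[0.1,-1.5,0.1,-0.1,8.5],[0.2,-1.5,0.1,-0.11,8.5],[0.4,-1.5,0.0,-0.1,8.5]]]}}

```text
time: 22.92
tcp_pos: [516.5, -32.3, 137.8]
eef_rot: [0.992, 2.981, 0.0]
contact_force: [0.5, -0.5, 0.2]
gripper_width: 84.8
gripper_force: 0.0
```

>>> {"fn": "jog_arm", "kwargs": {"plan": [[[0.5,-1.5,0.1,-0.11,8.5],[0.6,-1.4,0.0,-0.1,8.5],[0.0,0.0,1.7,0.0,8.5],[0.0,0.0,1.7,0.0,8.5],[0.0,0.0,1.6,0.0,8.5]]]}}

```text
time: 23.33
tcp_pos: [492.1, -50.2, 86.9]
eef_rot: [0.683, 3.064, 0.0]
contact_force: [-0.1, -0.2, -1.0]
gripper_width: 84.9
gripper_force: 0.0
```

>>> {"fn": "jog_arm", "kwargs": {"plan": [[[0,0,0,0,8.5],[0,0,0,0,8.5],[0,0,0,0,8.5]]]}}

```text
time: 23.58
tcp_pos: [492.5, -49.9, 87.4]
eef_rot: [0.682, 3.065, 0.0]
contact_force: [-0.5, -0.4, -0.1]
gripper_width: 84.7
gripper_force: 0.0
```

```bash
python3 - <<'E'
from meas import *
s=get_state();print(s['tcp_pos'],s['gripper_width'])
c=cam('wrist'); im=viewer.get_image('wrist'); pickle.dump(c,open('pics/w7.pkl','wb')); cv2.imwrite('pics/w7.png',im)
q=blobs(c,im,65,95,70.3,[(493,-49.5)],60)[0]; print(q)
plan([(492.3,-49.2,24,np.radians(155.2),5,8.5)])
E
```

```text
[492.45802812 -49.94251524  87.37337853] 84.71546281281235
(array([501.4019165 , -53.87614441]), np.float32(51.394703), np.float32(23.255203), np.float32(151.367), array([322.44587228, 260.8969965 ]))
[[[0.0,0.0,1.3,0.0,8.5],[0.0,0.0,1.3,0.0,8.5],[0.0,0.0,1.3,0.0,8.5],[0.0,0.0,1.2,0.0,8.5],[0.1,0.0,1.3,0.0,8.5]]]
end [491.9 -49.5  23.7] 2.704
```

>>> {"fn": "jog_arm", "kwargs": {"plan": [[[0,0,1.3,0,8.5],[0,0,1.3,0,8.5],[0,0,1.3,0,8.5],[0.1,0,1.2,0,8.5],[0.1,0,1.2,0,8.5]]]}}

```text
time: 24.05
tcp_pos: [491.3, -49.1, 24.2]
eef_rot: [0.681, 3.064, 0.0]
contact_force: [0.4, 0.6, 0.4]
gripper_width: 85.2
gripper_force: 0.0
```

>>> {"fn": "jog_arm", "kwargs": {"plan": [[[0,0,0,0,2.5],[0,0,0,0,2.5],[0,0,0,0,2.5],[0,0,0,0,2.5],[0,0,0,0,2.5]]]}}

```text
time: 24.47
tcp_pos: [491.3, -49.2, 24.7]
eef_rot: [0.682, 3.064, 0.0]
contact_force: [0.5, 0.3, 2.8]
gripper_width: 33.5
gripper_force: 40.3
```

>>> {"fn": "jog_arm", "kwargs": {"plan": [[[0,0,0,0,2.5],[0,0,0,0,2.5],[0,0,0,0,2.5]]]}}

```text
time: 24.72
tcp_pos: [491.3, -49.1, 24.7]
eef_rot: [0.682, 3.064, 0.0]
contact_force: [-0.1, 0.3, 7.2]
gripper_width: 33.7
gripper_force: 40.7
```

>>> {"fn": "jog_arm", "kwargs": {"plan": [[[0,0,-1.0,0,2.5],[0,0,-2.6,0,2.5],[0,0,-3.0,0,2.5],[0,0,-3.0,0,2.5],[0,0,-2.9,0,2.5]]]}}

```text
time: 25.13
tcp_pos: [489.1, -48.9, 149.7]
eef_rot: [-0.682, -3.066, 0.0]
contact_force: [1.2, 0.0, -1.7]
gripper_width: 33.5
gripper_force: 40.0
```

```bash
python3 - <<'E'
from h import *
s=get_state();print(s['tcp_pos'],np.degrees(psi(R_tool())),s['gripper_width'])
plan([(634.9,-13.5,150,np.radians(81.75),8,2.5),(634.9,-13.5,85,None,3,2.5)])
E
```

```text
[489.09783407 -48.93626028 149.73300741] 154.91709167517578 33.54323857531591
[[[-1.0,0.8,0.0,0.11,2.5],[-0.9,0.9,0.0,0.11,2.5],[-0.8,1.0,0.0,0.11,2.5],[-0.7,1.0,0.0,0.11,2.5],[-0.5,1.1,0.0,0.1,2.5]]]
[[[-0.4,1.2,0.0,0.11,2.5],[-0.3,1.2,0.0,0.1,2.5],[-0.2,1.2,0.0,0.11,2.5],[0.0,1.3,0.0,0.1,2.5],[0.1,1.2,0.0,0.11,2.5]]]
[[[0.2,1.2,0.0,0.1,2.5],[0.3,1.3,0.0,0.11,2.5],[0.0,0.0,2.2,0.0,2.5],[0.0,0.0,2.1,0.0,2.5],[0.0,0.0,2.2,0.0,2.5]]]
end [635.2 -13.6  84.7] 1.424
```

>>> {"fn": "jog_arm", "kwargs": {"plan": [[[-1.0,0.8,0.0,0.11,2.5],[-0.9,0.9,0.0,0.11,2.5],[-0.8,1.0,0.0,0.11,2.5],[-0.7,1.0,0.0,0.11,2.5],[-0.5,1.1,0.0,0.1,2.5]]]}}

```text
time: 25.55
tcp_pos: [550.9, -34.4, 148.7]
eef_rot: [-1.483, -2.769, 0.0]
contact_force: [-0.5, -0.7, -1.0]
gripper_width: 33.7
gripper_force: 40.0
```

>>> {"fn": "jog_arm", "kwargs": {"plan": [[[-0.4,1.2,0.0,0.11,2.5],[-0.3,1.2,0.0,0.1,2.5],[-0.2,1.2,0.0,0.11,2.5],[0.0,1.3,0.0,0.1,2.5],[0.1,1.2,0.0,0.11,2.5]]]}}

```text
time: 25.97
tcp_pos: [611.1, -18.8, 148.3]
eef_rot: [-2.156, -2.284, 0.001]
contact_force: [0.1, 0.6, -0.6]
gripper_width: 33.4
gripper_force: 40.0
```

>>> {"fn": "jog_arm", "kwargs": {"plan": [[[0.2,1.2,0.0,0.1,2.5],[0.3,1.3,0.0,0.11,2.5],[0.0,0.0,2.0,0.0,2.5],[0.0,0.0,1.5,0.0,2.5],[0.0,0.0,1.5,0.0,2.5]]]}}

```text
time: 26.38
tcp_pos: [635.7, -13.6, 97.8]
eef_rot: [-2.378, -2.052, 0.001]
contact_force: [0.7, 0.2, -1.2]
gripper_width: 33.3
gripper_force: 40.1
```

>>> {"fn": "jog_arm", "kwargs": {"plan": [[[0,0,0,0,2.5],[0,0,0,0,2.5],[0,0,0,0,2.5],[0,0,0,0,2.5]]]}}

```text
time: 26.72
tcp_pos: [636.9, -13.8, 99.9]
eef_rot: [2.377, 2.051, 0.002]
contact_force: [0.4, 0.8, -1.5]
gripper_width: 33.6
gripper_force: 40.1
```

```bash
cat >> meas.py <<'E'
def held(name,S,dz=45.5,psid=81.75,zt=60):
    """module held in the fingers: plate centre from the wrist picture, rows to bring it over S"""
    s=get_state(); p=s['tcp_pos']; c=cam('wrist'); im=viewer.get_image('wrist'); pickle.dump(c,open(f'pics/{name}.pkl','wb')); cv2.imwrite(f'pics/{name}.png',im)
    z=p[2]+dz; h=cv2.cvtColor(im,cv2.COLOR_BGR2HSV); m=cv2.inRange(h,(45,110,40),(75,255,255)); n,l,st,ce=cv2.connectedComponentsWithStats(m)
    i=1+np.argmax([st[k,4] if abs(ce[k][0]-321)<60 and ce[k][1]>240 else 0 for k in range(1,n)])
    ys,xs=np.nonzero(l==i); P=np.array([plane(c,q,z)[:2] for q in zip(xs,ys)]).astype(np.float32); r=cv2.minAreaRect(P)
    print('tcp',p.round(1),'plate',np.round(r[0],1),np.round(r[1],1),round(r[2],1),'off tcp',(np.array(r[0])-p[:2]).round(1))
    g=p[:2]+np.array(S)-r[0]; plan([(*g,zt,np.radians(psid),2,2.5)])
E
python3 -c "
from meas import *
held('w8',(634.8,-11.7))"
```

```text
tcp [636.9 -13.8  99.9] plate [635.9 -16.7] [32.4 21.8] 81.5 off tcp [-1.  -2.9]
[[[0.2,-0.1,2.0,0.0,2.5],[0.3,-0.1,2.0,0.0,2.5]]]
end [635.8  -8.5  59.9] 1.424
```

>>> {"fn": "jog_arm", "kwargs": {"plan": [[[0.2,-0.1,2.0,0,2.5],[0.3,0,1.8,0,2.5],[0,0,0.5,0,2.5],[0,0,0.5,0,2.5],[0,0,0,0,2.5]]]}}

```text
time: 27.18
tcp_pos: [635.4, -8.7, 49.9]
eef_rot: [-2.378, -2.052, 0.001]
contact_force: [-0.4, -0.6, -1.4]
gripper_width: 33.5
gripper_force: 40.1
```

>>> {"fn": "jog_arm", "kwargs": {"plan": [[[0,0,0,0,2.5]]]}}

```text
time: 27.27
tcp_pos: [636.3, -8.8, 51.1]
eef_rot: [2.378, 2.052, 0.001]
contact_force: [-0.1, 0.7, -0.8]
gripper_width: 33.3
gripper_force: 40.1
```

>>> {"fn": "jog_arm", "kwargs": {"plan": [[[0,-0.1,0.3,0,2.5],[-0.05,0,0.5,0,2.5],[0,0,0.5,0,2.5],[0,0,0.4,0,2.5],[0,0,0.2,0,2.5]]]}}

```text
time: 27.68
tcp_pos: [634.8, -9.0, 32.6]
eef_rot: [-2.378, -2.052, 0.001]
contact_force: [-8.2, 0.5, 21.5]
gripper_width: 33.4
gripper_force: 42.6
```

>>> {"fn": "jog_arm", "kwargs": {"plan": [[[0,0,0.1,0,2.5],[0,0,0,0,2.5]]]}}

```text
time: 27.85
tcp_pos: [634.8, -9.0, 32.6]
eef_rot: [-2.378, -2.052, 0.001]
contact_force: [-6.3, 0.3, 13.7]
gripper_width: 33.4
gripper_force: 42.0
```

Home at z 32.6. I'll release and go for module 3.

>>> {"fn": "jog_arm", "kwargs": {"plan": [[[0,0,0,0,4.5],[0,0,0,0,6.5],[0,0,0,0,8.5],[0,0,0,0,8.5],[0,0,0,0,8.5]]]}}

```text
time: 28.27
tcp_pos: [634.5, -9.0, 29.8]
eef_rot: [-2.378, -2.052, 0.001]
contact_force: [-0.1, 0.0, -0.7]
gripper_width: 84.8
gripper_force: 0.0
```

>>> {"fn": "jog_arm", "kwargs": {"plan": [[[0,0,-1.0,0,8.5],[0,0,-2.5,0,8.5],[0,0,-3.0,0,8.5],[0,0,-3.0,0,8.5],[0,0,-2.0,0,8.5]]]}}

```text
time: 28.68
tcp_pos: [636.1, -9.0, 149.2]
eef_rot: [2.376, 2.051, 0.004]
contact_force: [0.5, 0.1, 0.8]
gripper_width: 85.2
gripper_force: 0.0
```

```bash
python3 - <<'E'
from meas import *
s=get_state();print(s['tcp_pos'],s['gripper_width'])
plan([(528.0,-92,140,np.radians(157.9),8,8.5),(528.0,-92,85,None,4,8.5)])
E
```

```text
[636.11279703  -9.02132288 149.19210269] 85.19235520771389
[[[-0.8,-0.7,0.1,-0.1,8.5],[-0.7,-0.8,0.1,-0.1,8.5],[-0.6,-0.9,0.1,-0.1,8.5],[-0.5,-0.9,0.1,-0.1,8.5],[-0.4,-1.0,0.1,-0.1,8.5]]]
[[[-0.3,-1.0,0.1,-0.1,8.5],[-0.2,-1.0,0.0,-0.1,8.5],[-0.1,-1.0,0.1,-0.11,8.5],[0.0,-1.0,0.0,-0.1,8.5],[0.1,-1.1,0.1,-0.11,8.5]]]
[[[0.2,-1.0,0.0,-0.1,8.5],[0.4,-1.0,0.1,-0.11,8.5],[0.4,-1.0,0.0,-0.1,8.5],[0.0,0.0,1.4,0.0,8.5],[0.0,0.0,1.4,0.0,8.5]]]
[[[0.0,0.0,1.4,0.0,8.5],[0.0,0.1,1.3,0.0,8.5]]]
end [528.5 -91.7  85.2] 2.754
```

>>> {"fn": "jog_arm", "kwargs": {"plan": [[[-0.8,-0.7,0.1,-0.1,8.5],[-0.7,-0.8,0.1,-0.1,8.5],[-0.6,-0.9,0.1,-0.1,8.5],[-0.5,-0.9,0.1,-0.1,8.5],[-0.4,-1.0,0.1,-0.1,8.5]]]}}

```text
time: 29.1
tcp_pos: [592.6, -41.9, 141.1]
eef_rot: [1.79, 2.581, 0.001]
contact_force: [-0.0, -0.4, -0.5]
gripper_width: 85.0
gripper_force: 0.0
```

>>> {"fn": "jog_arm", "kwargs": {"plan": [[[-0.3,-1.0,0.1,-0.1,8.5],[-0.2,-1.0,0.0,-0.1,8.5],[-0.1,-1.0,0.1,-0.11,8.5],[0.0,-1.0,0.0,-0.1,8.5],[0.1,-1.1,0.1,-0.11,8.5]]]}}

```text
time: 29.52
tcp_pos: [551.8, -73.5, 138.1]
eef_rot: [1.066, 2.954, 0.0]
contact_force: [-0.9, -0.4, -1.0]
gripper_width: 84.6
gripper_force: 0.0
```

>>> {"fn": "jog_arm", "kwargs": {"plan": [[[0.2,-1.0,0.0,-0.1,8.5],[0.4,-1.0,0.1,-0.11,8.5],[0.4,-1.0,0.0,-0.1,8.5],[0.0,0.0,1.4,0.0,8.5],[0.0,0.0,1.4,0.0,8.5]]]}}

```text
time: 29.93
tcp_pos: [527.6, -93.3, 109.9]
eef_rot: [0.605, 3.079, -0.0]
contact_force: [-0.2, 0.4, -0.2]
gripper_width: 85.0
gripper_force: 0.0
```

>>> {"fn": "jog_arm", "kwargs": {"plan": [[[0.2,0.0,1.4,0.0,8.5],[0.0,0.1,1.3,0.0,8.5],[0,0,0,0,8.5],[0,0,0,0,8.5]]]}}

```text
time: 30.27
tcp_pos: [524.6, -90.7, 81.1]
eef_rot: [-0.605, -3.081, 0.0]
contact_force: [1.1, -1.0, 0.5]
gripper_width: 85.1
gripper_force: 0.0
```

```bash
python3 - <<'E'
from meas import *
s=get_state();print(s['tcp_pos'],s['gripper_width'],s['contact_force'])
plan([(526.8,-91.5,24,np.radians(157.9),5,8.5)])
E
```

```text
[524.63970349 -90.73711989  81.11903906] 85.10181020516508 [ 1.07493843 -1.0186223   0.46920813]
[[[0.0,0.0,1.1,0.0,8.5],[-0.1,0.0,1.2,0.0,8.5],[0.0,0.0,1.1,0.0,8.5],[-0.1,0.0,1.2,0.0,8.5],[0.0,0.0,1.1,0.0,8.5]]]
end [526.5 -91.5  24.1] 2.754
```

>>> {"fn": "jog_arm", "kwargs": {"plan": [[[0,0,1.1,0,8.5],[0,0,1.2,0,8.5],[0,0,1.1,0,8.5],[-0.1,0,1.2,0,8.5],[0,0,1.1,0,8.5]]]}}

```text
time: 30.68
tcp_pos: [525.8, -91.2, 22.8]
eef_rot: [-0.605, -3.082, -0.0]
contact_force: [0.2, 0.5, 0.6]
gripper_width: 84.8
gripper_force: 0.0
```

>>> {"fn": "jog_arm", "kwargs": {"plan": [[[0,0,0,0,8.5],[0,0,0,0,2.5],[0,0,0,0,2.5],[0,0,0,0,2.5],[0,0,0,0,2.5]]]}}

```text
time: 31.1
tcp_pos: [526.9, -91.4, 25.0]
eef_rot: [0.605, 3.081, -0.0]
contact_force: [-0.0, 0.7, -0.0]
gripper_width: 38.3
gripper_force: 0.0
```

>>> {"fn": "jog_arm", "kwargs": {"plan": [[[0,0,0,0,2.5],[0,0,0,0,2.5],[0,0,0,0,2.5],[0,0,0,0,2.5]]]}}

```text
time: 31.43
tcp_pos: [527.0, -91.4, 25.2]
eef_rot: [0.605, 3.081, -0.0]
contact_force: [-0.6, -1.2, 4.7]
gripper_width: 33.5
gripper_force: 40.4
```

>>> {"fn": "jog_arm", "kwargs": {"plan": [[[0,0,-1.0,0,2.5],[0,0,-2.6,0,2.5],[0,0,-3.0,0,2.5],[0,0,-3.0,0,2.5],[0,0,-3.2,0,2.5]]]}}

```text
time: 31.85
tcp_pos: [524.7, -90.9, 152.9]
eef_rot: [-0.605, -3.08, -0.0]
contact_force: [-0.3, -0.5, -1.3]
gripper_width: 33.4
gripper_force: 39.9
```

```bash
python3 - <<'E'
from h import *
s=get_state();print(s['tcp_pos'],np.degrees(psi(R_tool())),s['gripper_width'])
plan([(625.6,-76.2,155,np.radians(81.75),8,2.5),(625.6,-76.2,100,None,4,2.5)])
E
```

```text
[524.72506965 -90.92358286 152.85075143] 157.777083235053 33.4281045526119
[[[-0.7,0.4,0.0,0.1,2.5],[-0.6,0.5,0.0,0.1,2.5],[-0.6,0.5,0.0,0.1,2.5],[-0.5,0.6,0.0,0.1,2.5],[-0.5,0.6,0.0,0.1,2.5]]]
[[[-0.4,0.7,0.0,0.1,2.5],[-0.3,0.7,0.0,0.1,2.5],[-0.3,0.7,0.0,0.1,2.5],[-0.2,0.8,0.0,0.11,2.5],[-0.1,0.8,-0.1,0.1,2.5]]]
[[[0.0,0.8,0.0,0.11,2.5],[0.1,0.8,-0.1,0.1,2.5],[0.1,0.7,0.0,0.11,2.5],[0.0,0.0,1.4,0.0,2.5],[0.0,0.0,1.4,0.0,2.5]]]
[[[0.0,0.0,1.3,0.0,2.5],[0.0,0.0,1.4,0.0,2.5]]]
end [625.6 -76.1  99.9] 1.424
```

>>> {"fn": "jog_arm", "kwargs": {"plan": [[[-0.7,0.4,0.0,0.1,2.5],[-0.6,0.5,0.0,0.1,2.5],[-0.6,0.5,0.0,0.1,2.5],[-0.5,0.6,0.0,0.1,2.5],[-0.5,0.6,0.0,0.1,2.5]]]}}

```text
time: 32.27
tcp_pos: [564.6, -85.3, 152.3]
eef_rot: [-1.356, -2.833, 0.0]
contact_force: [-0.8, -0.2, -1.7]
gripper_width: 33.7
gripper_force: 40.0
```

>>> {"fn": "jog_arm", "kwargs": {"plan": [[[-0.4,0.7,0.0,0.1,2.5],[-0.3,0.7,0.0,0.1,2.5],[-0.3,0.7,0.0,0.1,2.5],[-0.2,0.8,0.0,0.11,2.5],[-0.1,0.8,-0.1,0.1,2.5]]]}}

```text
time: 32.68
tcp_pos: [603.6, -79.8, 152.8]
eef_rot: [-2.027, -2.398, 0.002]
contact_force: [0.0, 0.5, -2.2]
gripper_width: 33.3
gripper_force: 40.0
```

>>> {"fn": "jog_arm", "kwargs": {"plan": [[[0.0,0.8,0.0,0.11,2.5],[0.1,0.8,-0.1,0.1,2.5],[0.1,0.7,0.0,0.11,2.5],[0.0,0.0,1.4,0.0,2.5],[0.0,0.0,1.4,0.0,2.5]]]}}

```text
time: 33.1
tcp_pos: [627.5, -76.4, 126.2]
eef_rot: [2.374, 2.055, 0.001]
contact_force: [0.4, -0.2, -1.5]
gripper_width: 33.9
gripper_force: 40.0
```

>>> {"fn": "jog_arm", "kwargs": {"plan": [[[0.0,0.0,1.3,0.0,2.5],[0.0,0.0,1.4,0.0,2.5],[0,0,0,0,2.5],[0,0,0,0,2.5],[0,0,0,0,2.5]]]}}

```text
time: 33.52
tcp_pos: [626.8, -76.5, 98.9]
eef_rot: [-2.378, -2.052, 0.001]
contact_force: [1.0, 0.1, -1.5]
gripper_width: 33.5
gripper_force: 40.0
```

```bash
python3 -c "
from meas import *
held('w9',(625.4,-76.2))"
```

```text
tcp [626.8 -76.5  98.9] plate [626.  -79.1] [31.9 21.7] 81.7 off tcp [-0.8 -2.7]
[[[0.1,-0.1,2.0,0.0,2.5],[0.2,-0.1,2.0,0.0,2.5]]]
end [625.9 -73.3  59.7] 1.424
```

>>> {"fn": "jog_arm", "kwargs": {"plan": [[[0.1,-0.1,2.0,0,2.5],[0.1,0,1.7,0,2.5],[0,0,0.5,0,2.5],[0,0,0.5,0,2.5],[0,0,0,0,2.5]]]}}

```text
time: 33.98
tcp_pos: [626.2, -74.3, 52.1]
eef_rot: [-2.378, -2.052, 0.001]
contact_force: [-0.9, -0.3, -0.4]
gripper_width: 33.5
gripper_force: 40.1
```

>>> {"fn": "jog_arm", "kwargs": {"plan": [[[0,0,0,0,2.5],[0,0,0,0,2.5]]]}}

```text
time: 34.15
tcp_pos: [627.4, -74.5, 53.6]
eef_rot: [2.377, 2.051, 0.002]
contact_force: [0.1, -0.4, 0.0]
gripper_width: 33.4
gripper_force: 40.1
```

>>> {"fn": "jog_arm", "kwargs": {"plan": [[[0,-0.15,0.3,0,2.5],[0,0,0.5,0,2.5],[0,0,0.5,0,2.5],[0,0,0.5,0,2.5],[0,0,0.3,0,2.5]]]}}

```text
time: 34.57
tcp_pos: [624.9, -74.0, 32.9]
eef_rot: [-2.378, -2.052, 0.001]
contact_force: [-11.0, 1.0, 31.9]
gripper_width: 33.6
gripper_force: 43.8
```

>>> {"fn": "jog_arm", "kwargs": {"plan": [[[0,0,0.1,0,2.5],[0,0,0,0,2.5]]]}}

```text
time: 34.73
tcp_pos: [624.9, -74.0, 33.0]
eef_rot: [-2.378, -2.052, 0.001]
contact_force: [-8.5, 1.8, 16.7]
gripper_width: 33.6
gripper_force: 42.4
```

>>> {"fn": "jog_arm", "kwargs": {"plan": [[[0,0,0,0,4.5],[0,0,0,0,6.5],[0,0,0,0,8.5],[0,0,0,0,8.5],[0,0,0,0,8.5]]]}}

```text
time: 35.15
tcp_pos: [624.5, -74.0, 29.7]
eef_rot: [-2.378, -2.052, 0.001]
contact_force: [-0.3, -0.2, 0.0]
gripper_width: 85.0
gripper_force: 0.0
```

>>> {"fn": "jog_arm", "kwargs": {"plan": [[[0,0,-1.0,0,8.5],[0,0,-2.5,0,8.5],[0,0,-3.0,0,8.5],[0,0,-3.5,0,8.5],[0,0,-3.5,0,8.5]]]}}

```text
time: 35.57
tcp_pos: [624.2, -74.0, 166.5]
eef_rot: [-2.378, -2.052, 0.001]
contact_force: [0.3, 0.6, 0.0]
gripper_width: 85.0
gripper_force: 0.0
```

>>> {"fn": "jog_arm", "kwargs": {"plan": [[[1.5,-3,-3.0,0,3],[1.5,-3,-3.0,0,3],[1.5,-3,-3.0,0,3],[0,0,0,0,3],[0,0,0,0,3]]]}}

```text
time: 35.98
tcp_pos: [549.2, -20.0, 252.2]
eef_rot: [2.374, 2.051, 0.007]
contact_force: [0.6, -0.7, -0.7]
gripper_width: 29.8
gripper_force: 0.0
```

```bash
python3 - <<'E'
from meas import *
s=get_state();print(s['tcp_pos'],s['gripper_width'],s['time'])
c=cam('wrist'); im=viewer.get_image('wrist'); pickle.dump(c,open('pics/w10.pkl','wb')); cv2.imwrite('pics/w10.png',im)
out=[]; t=np.linspace(0,2*np.pi,60)
for n in('scene','side'):
    a=viewer.get_image(n); cv2.imwrite(f'pics/{n}10.png',a); C=cam(n); o=cv2.resize(a,None,fx=4,fy=4,interpolation=cv2.INTER_CUBIC)
    for (x,y,r,z) in[(684.5,286.2,50,42),(556.8,349,50,42),(429,411.7,48,40)]:
        q=proj(C,np.c_[x+r*np.cos(t),y+r*np.sin(t),0*t+z]); cv2.polylines(o,[(q*4+1.5).astype(np.int32)],True,(0,255,255),1)
    u=proj(C,[[557,349,20]])[0]*4; x0,y0=max(int(u[0])-360,0),max(int(u[1])-220,0); out.append(cv2.resize(o[y0:y0+440,x0:x0+720],(400,244)))
w=np.zeros((494,800,3),np.uint8); w[:244,:400]=out[0]; w[:244,400:]=out[1]; w[244:,:400]=cv2.resize(im,(400,250)); cv2.imwrite('pics/z10.png',w)
E
```

```text
[549.20908115 -20.00492245 252.22525054] 29.80168453749168 35.9833
```

View pics/z10.png

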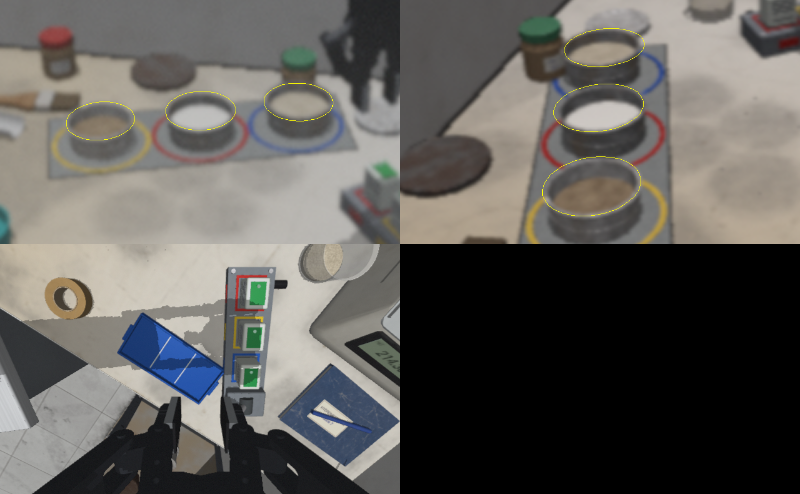

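The tins sit within a few mm of the ring centres, and all three modules are in the dock. I'll check the module positions numerically.

```bash
python3 - <<'E'
from meas import *
A=load('w10'); S=(cam('scene'),cv2.imread('pics/scene10.png')); D=(cam('side'),cv2.imread('pics/side10.png'))
for n,X in[('red',(644.1,52.7)),('yel',(634.8,-11.7)),('blue',(625.4,-76.2))]:
    q=blobs(*A,65,95,78,[X],25)[0]; print(n,(q[0]-X).round(1),[round(float(v),1) for v in q[1:4]])
    for m,C,r in(('scene',S,9),('side',D,8)):
        try:
            p=blobs(*C,60,98,78,[X],r,90)[0]; print('  ',m,(p[0]-X).round(1),tri(A[0],q[4],C[0],p[4]).round(1))
        except Exception as e: print(m,e)
s=get_state(); R=R_tool(); print(psi(R))
E
```

```text
red [-0.2 -1. ] [30.7, 21.6, 81.7]
   scene [-1.9  0.8] [642.4  52.6  78.7]
   side [-0.9 -2.7] [643.2  50.9  78.3]
yel [-0.4  0. ] [30.1, 21.3, 81.6]
   scene [-1.9  2.3] [632.8 -10.5  79. ]
   side [-2.6 -1.8] [633.7 -13.1  77.5]
blue [-1.  -0.8] [29.7, 21.2, 81.6]
   scene [-2.   1.7] [623.1 -75.6  79.2]
   side [-1.  -3.2] [623.8 -78.   78.4]
1.4235841367204545
```

All three modules are home, with plates at z≈78. Next is the lever, pushed along dock +x with closed fingers.

```bash
python3 - <<'E'
from h import *
piv=np.array([616.5,-138.4]); x=np.array([.99,-.143]); a=piv-88*x; b=piv+6*x
print(a,b)
plan([(*a,160,np.radians(81.75),4,0.0),(*a,98,None,3,0.0),(*b,98,None,12,0.0)],claw=0.0)
E
```

```text
[ 529.38  -125.816] [ 622.44  -139.258]
[[[-2.7,-0.1,2.2,0.0,0.0],[-2.6,-0.1,2.2,0.0,0.0],[-2.7,-0.1,2.2,0.0,0.0],[-2.6,0.0,2.2,0.0,0.0],[0.0,0.0,2.1,0.0,0.0]]]
[[[0.0,0.0,2.0,0.0,0.0],[0.0,0.0,2.1,0.0,0.0],[0.0,0.8,0.0,0.0,0.0],[0.0,0.8,0.0,0.0,0.0],[0.0,0.8,0.0,0.0,0.0]]]
[[[0.0,0.8,0.0,0.0,0.0],[0.0,0.8,0.0,0.0,0.0],[0.0,0.8,0.0,0.0,0.0],[0.0,0.8,0.0,0.0,0.0],[0.0,0.8,0.0,0.0,0.0]]]
[[[0.0,0.7,0.0,0.0,0.0],[0.0,0.8,0.0,0.0,0.0],[0.0,0.7,0.0,0.0,0.0],[0.0,0.8,0.0,0.0,0.0]]]
end [ 622.7 -139.2   97.5] 1.424
```

>>> {"fn": "jog_arm", "kwargs": {"plan": [[[-2.7,-0.1,2.2,0,0],[-2.6,-0.1,2.2,0,0],[-2.7,-0.1,2.2,0,0],[-2.6,0,2.2,0,0],[0,0,2.1,0,0]]]}}

```text
time: 36.55
tcp_pos: [528.5, -129.2, 136.3]
eef_rot: [-2.381, -2.047, 0.006]
contact_force: [0.5, -1.0, -0.1]
gripper_width: -0.1
gripper_force: 0.0
```

>>> {"fn": "jog_arm", "kwargs": {"plan": [[[0,0,2.0,0,0],[0,0,2.0,0,0],[0,0,0,0,0],[0,0,0,0,0]]]}}

```text
time: 36.88
tcp_pos: [528.0, -125.1, 96.6]
eef_rot: [-2.375, -2.048, 0.006]
contact_force: [0.5, -0.6, 0.5]
gripper_width: 0.1
gripper_force: 0.0
```

>>> {"fn": "jog_arm", "kwargs": {"plan": [[[0,0.8,0,0,0],[0,0.8,0,0,0],[0,0.8,0,0,0],[0,0.8,0,0,0],[0,0.8,0,0,0]]]}}

```text
time: 37.3
tcp_pos: [571.0, -131.1, 100.7]
eef_rot: [2.377, 2.052, 0.001]
contact_force: [-1.9, 0.5, 2.1]
gripper_width: 0.3
gripper_force: 1.0
```

>>> {"fn": "jog_arm", "kwargs": {"plan": [[[0,0.8,0,0,0],[0,0.8,0,0,0],[0,0.8,0,0,0],[0,0.7,0,0,0],[0,0.6,0,0,0]]]}}

```text
time: 37.72
tcp_pos: [607.1, -136.4, 99.6]
eef_rot: [2.378, 2.052, 0.0]
contact_force: [-0.9, 0.8, 0.1]
gripper_width: 0.1
gripper_force: 0.5
```

>>> {"fn": "jog_arm", "kwargs": {"plan": [[[0,0.5,0,0,0],[0,0.5,0,0,0],[0,0.4,0,0,0],[0,0,0,0,0]]]}}

```text
time: 38.05
tcp_pos: [620.7, -138.5, 99.4]
eef_rot: [2.378, 2.052, 0.0]
contact_force: [-0.2, 0.1, 0.1]
gripper_width: 0.1
gripper_force: 0.0
```

>>> {"fn": "jog_arm", "kwargs": {"plan": [[[0,0.3,0,0,0],[0,0.3,0,0,0],[0,0,0,0,0]]]}}

```text
time: 38.3
tcp_pos: [623.9, -138.9, 99.2]
eef_rot: [-2.375, -2.05, 0.005]
contact_force: [-7.7, 0.8, 2.8]
gripper_width: -0.0
gripper_force: 3.4
```

>>> {"fn": "jog_arm", "kwargs": {"plan": [[[0,0.2,0,0,0],[0,0.2,0,0,0],[0,0,0,0,0]]]}}

```text
time: 38.55
tcp_pos: [624.2, -139.0, 99.1]
eef_rot: [-2.371, -2.046, 0.013]
contact_force: [-17.2, 2.6, 10.1]
gripper_width: -0.1
gripper_force: 8.6
```

```bash
python3 - <<'E'
from h import *
out=[]
P=[[616.5+70*np.sin(a)*.99,-138.4-70*np.sin(a)*.143,54+70*np.cos(a)] for a in(-.5,.35,.5)]
for n in('scene','side'):
    a=viewer.get_image(n); cv2.imwrite(f'pics/{n}11.png',a); print(n,proj(cam(n),P).round(1).tolist())
    h=cv2.cvtColor(a,cv2.COLOR_BGR2HSV); m=cv2.inRange(h,(0,150,80),(6,255,255))|cv2.inRange(h,(172,150,80),(180,255,255)); k,l,s,ce=cv2.connectedComponentsWithStats(m)
    print([(ce[i].round(1).tolist(),int(s[i,4])) for i in range(1,k) if s[i,4]>15])
E
```

```text
scene [[414.4, 228.9], [433.7, 220.5], [436.6, 220.7]]
[([572.7, 247.7], 58)]
side [[371.5, 169.9], [361.9, 162.3], [360.2, 162.6]]
[([207.6, 260.4], 19), ([120.6, 291.3], 319)]
```

The lever has reached its stop. I'll back off, lift and check it.

>>> {"fn": "jog_arm", "kwargs": {"plan": [[[0,-0.8,0,0,0],[0,-2.0,-0.5,0,0],[0,-1.0,-3.0,0,0],[0,0,-3.5,0,0],[0,0,-2.0,0,5]]]}}

```text
time: 39.07
tcp_pos: [593.3, -134.6, 193.3]
eef_rot: [2.376, 2.05, 0.004]
contact_force: [1.1, -0.6, 1.3]
gripper_width: 11.0
gripper_force: 0.0
```

```bash
python3 - <<'E'
from h import *
s=get_state();print(s['tcp_pos'],s['gripper_width'],s['time'])
for n in('side','wrist'):
    a=viewer.get_image(n); h=cv2.cvtColor(a,cv2.COLOR_BGR2HSV); m=cv2.inRange(h,(0,150,60),(8,255,255))|cv2.inRange(h,(170,150,60),(180,255,255)); k,l,st,ce=cv2.connectedComponentsWithStats(m)
    C=cam(n); print(n,[(ce[i].round(1).tolist(),int(st[i,4]),plane(C,ce[i],115).round(0).tolist()) for i in range(1,k) if st[i,4]>10])
plan([(625,-74,170,np.radians(81.75),2,8.5),(625,-74,90,None,4,8.5)])
cv2.imwrite('pics/w12.png',a)
E
```

```text
[ 593.34244365 -134.59717549  193.26440217] 11.020531251712216 39.0667
side [([392.3, 127.1], 15, [880.0, -500.0, 115.0]), ([360.5, 162.9], 27, [648.0, -143.0, 115.0]), ([315.7, 212.0], 21, [454.0, 160.0, 115.0]), ([207.5, 260.2], 20, [405.0, 457.0, 115.0]), ([120.8, 293.2], 411, [394.0, 624.0, 115.0])]
wrist [([394.8, 201.4], 957, [649.0, -143.0, 115.0]), ([85.0, 374.3], 233, [375.0, -259.0, 115.0])]
[[[2.2,0.6,0.9,0.0,8.5],[2.1,0.7,0.9,0.0,8.5],[2.2,0.6,0.8,0.0,8.5],[0.0,0.0,2.0,0.0,8.5],[0.0,0.0,2.0,0.0,8.5]]]
[[[0.0,0.0,2.0,0.0,8.5],[0.0,0.0,2.0,0.0,8.5]]]
end [624.5 -73.8  90. ] 1.424
```

The ball is at (649,-143), so the lever is fully over. Next I'll retrieve the blue-socket module.

>>> {"fn": "jog_arm", "kwargs": {"plan": [[[2.2,0.6,0.9,0.0,8.5],[2.1,0.7,0.9,0.0,8.5],[2.2,0.6,0.8,0.0,8.5],[0.0,0.0,2.0,0.0,8.5],[0.0,0.0,2.0,0.0,8.5]]]}}

```text
time: 39.58
tcp_pos: [622.0, -71.5, 123.3]
eef_rot: [2.375, 2.053, 0.003]
contact_force: [-0.8, -0.4, 0.4]
gripper_width: 84.5
gripper_force: 0.0
```

>>> {"fn": "jog_arm", "kwargs": {"plan": [[[0.0,0.0,2.0,0.0,8.5],[0.0,0.0,2.0,0.0,8.5],[0,0,0,0,8.5],[0,0,0,0,8.5]]]}}

```text
time: 39.92
tcp_pos: [619.0, -72.4, 81.5]
eef_rot: [-2.376, -2.05, 0.004]
contact_force: [-0.6, -0.5, 0.3]
gripper_width: 84.7
gripper_force: 0.0
```

```bash
python3 - <<'E'
from h import *
s=get_state();print(s['tcp_pos'],s['gripper_width'])
st=plan([(625,-75.5,33,np.radians(81.75),5,8.5)])
print('carry'); plan([(527.2,-91.7,150,np.radians(157.9),8,2.5),(527.2,-91.7,60,None,4,2.5)],start=[624.5,-75.5,150,np.radians(81.75)])
E
```

```text
[619.01474008 -72.414322    81.50297405] 84.66129845826562
[[[0.0,0.1,1.0,0.0,8.5],[-0.1,0.1,1.0,0.0,8.5],[0.0,0.1,1.0,0.0,8.5],[-0.1,0.2,0.9,0.0,8.5],[0.0,0.1,1.0,0.0,8.5]]]
end [624.7 -75.3  32.5] 1.424
carry
[[[-0.2,-0.7,0.0,-0.1,2.5],[-0.2,-0.7,0.0,-0.1,2.5],[-0.1,-0.8,0.0,-0.1,2.5],[0.0,-0.8,0.0,-0.1,2.5],[0.1,-0.8,0.0,-0.1,2.5]]]
[[[0.1,-0.7,0.0,-0.1,2.5],[0.2,-0.7,0.0,-0.1,2.5],[0.3,-0.7,0.0,-0.1,2.5],[0.4,-0.7,0.0,-0.11,2.5],[0.4,-0.6,0.0,-0.1,2.5]]]
[[[0.5,-0.6,0.0,-0.11,2.5],[0.6,-0.5,0.0,-0.1,2.5],[0.6,-0.5,0.0,-0.11,2.5],[0.0,0.0,2.2,0.0,2.5],[0.0,0.0,2.3,0.0,2.5]]]
[[[0.0,0.0,2.2,0.0,2.5],[-0.1,0.0,2.3,0.0,2.5]]]
end [527.5 -92.3  60. ] 2.757
```

>>> {"fn": "jog_arm", "kwargs": {"plan": [[[0,0.2,0.6,0,8.5],[-0.1,0.2,0.9,0,8.5],[0,0.2,1.1,0,8.5],[-0.1,0.0,1.1,0,8.5],[0,0.0,1.1,0,8.5]]]}}

```text
time: 40.33
tcp_pos: [626.5, -75.9, 34.8]
eef_rot: [2.378, 2.052, 0.0]
contact_force: [-1.1, 0.1, -1.0]
gripper_width: 85.1
gripper_force: 0.0
```

>>> {"fn": "jog_arm", "kwargs": {"plan": [[[0,0,0,0,8.5],[0,0,0,0,2.5],[0,0,0,0,2.5],[0,0,0,0,2.5],[0,0,0,0,2.5]]]}}

```text
time: 40.75
tcp_pos: [626.9, -75.7, 36.4]
eef_rot: [2.378, 2.052, 0.001]
contact_force: [1.1, 0.5, 0.8]
gripper_width: 38.2
gripper_force: 0.0
```

>>> {"fn": "jog_arm", "kwargs": {"plan": [[[0,0,0,0,2.5],[0,0,0,0,2.5],[0,0,0,0,2.5],[0,0,0,0,2.5]]]}}

```text
time: 41.08
tcp_pos: [626.9, -75.7, 36.5]
eef_rot: [2.378, 2.052, 0.001]
contact_force: [0.4, 0.3, 4.3]
gripper_width: 33.6
gripper_force: 40.1
```

>>> {"fn": "jog_arm", "kwargs": {"plan": [[[0,0,-0.6,0,2.5],[0,0,-1.0,0,2.5],[0,0,-2.8,0,2.5],[0,0,-3.5,0,2.5],[0,0,-3.5,0,2.5]]]}}

```text
time: 41.5
tcp_pos: [624.9, -75.4, 149.9]
eef_rot: [-2.377, -2.051, 0.003]
contact_force: [0.9, 0.3, -0.5]
gripper_width: 33.4
gripper_force: 43.6
```

>>> {"fn": "jog_arm", "kwargs": {"plan": [[[-0.2,-0.7,0.0,-0.1,2.5],[-0.2,-0.7,0.0,-0.1,2.5],[-0.1,-0.8,0.0,-0.1,2.5],[0.0,-0.8,0.0,-0.1,2.5],[0.1,-0.8,0.0,-0.1,2.5]]]}}

```text
time: 41.92
tcp_pos: [587.6, -82.0, 150.2]
eef_rot: [1.79, 2.581, 0.0]
contact_force: [-0.0, 0.1, -1.7]
gripper_width: 33.7
gripper_force: 43.6
```

>>> {"fn": "jog_arm", "kwargs": {"plan": [[[0.1,-0.7,0.0,-0.1,2.5],[0.2,-0.7,0.0,-0.1,2.5],[0.3,-0.7,0.0,-0.1,2.5],[0.4,-0.7,0.0,-0.11,2.5],[0.4,-0.6,0.0,-0.1,2.5]]]}}

```text
time: 42.33
tcp_pos: [550.7, -88.1, 150.0]
eef_rot: [-1.081, -2.949, 0.0]
contact_force: [-0.7, -0.2, -1.2]
gripper_width: 33.6
gripper_force: 43.6
```

>>> {"fn": "jog_arm", "kwargs": {"plan": [[[0.5,-0.6,0.0,-0.11,2.5],[0.6,-0.5,0.0,-0.1,2.5],[0.6,-0.5,0.0,-0.11,2.5],[0.0,0.0,2.2,0.0,2.5],[0.0,0.0,2.3,0.0,2.5]]]}}

```text
time: 42.75
tcp_pos: [529.8, -92.2, 106.8]
eef_rot: [0.604, 3.077, -0.0]
contact_force: [0.7, -0.1, -0.9]
gripper_width: 33.4
gripper_force: 43.7
```

>>> {"fn": "jog_arm", "kwargs": {"plan": [[[0.0,0.0,2.2,0.0,2.5],[0.0,0.0,2.0,0.0,2.5],[0,0,0,0,2.5],[0,0,0,0,2.5]]]}}

```text
time: 43.08
tcp_pos: [527.0, -91.4, 61.9]
eef_rot: [-0.605, -3.08, -0.0]
contact_force: [-0.5, -0.1, -0.7]
gripper_width: 33.9
gripper_force: 43.6
```

```bash
python3 -c "
from meas import *
held('w13',(528.2,-92.0),42,157.9,40)"
```

```text
tcp [527.  -91.4  61.9] plate [527.1 -92.1] [21.7 31.4] 67.8 off tcp [ 0.2 -0.7]
[[[0.0,0.0,1.2,0.0,2.5],[0.1,0.0,1.1,0.0,2.5]]]
end [527.5 -91.4  40.2] 2.754
```

>>> {"fn": "jog_arm", "kwargs": {"plan": [[[0,0,1.3,0,2.5],[0,0,1.0,0,2.5],[0,0,0.5,0,2.5],[0,0,0.3,0,2.5],[0,0,0.2,0,2.5]]]}}

```text
time: 43.55
tcp_pos: [528.4, -91.7, 29.7]
eef_rot: [0.605, 3.083, 0.0]
contact_force: [0.7, -0.2, -1.9]
gripper_width: 33.6
gripper_force: 43.6
```

>>> {"fn": "jog_arm", "kwargs": {"plan": [[[0,0,0.1,0,2.5],[0,0,0,0,2.5]]]}}

```text
time: 43.72
tcp_pos: [528.5, -91.7, 28.8]
eef_rot: [0.605, 3.082, -0.0]
contact_force: [0.3, -0.3, -0.6]
gripper_width: 33.5
gripper_force: 43.6
```

>>> {"fn": "jog_arm", "kwargs": {"plan": [[[0,0,0.1,0,2.5],[0,0,0.1,0,2.5],[0,0,0,0,2.5]]]}}

```text
time: 43.97
tcp_pos: [528.8, -91.8, 28.5]
eef_rot: [0.605, 3.082, -0.0]
contact_force: [-3.9, 1.9, 10.0]
gripper_width: 33.7
gripper_force: 44.9
```

>>> {"fn": "jog_arm", "kwargs": {"plan": [[[0,0,0,0,4.0],[0,0,0,0,6.0],[0,0,0,0,8.5],[0,0,0,0,8.5],[0,0,0,0,8.5]]]}}

```text
time: 44.38
tcp_pos: [528.3, -91.7, 26.5]
eef_rot: [-0.605, -3.083, -0.0]
contact_force: [-0.8, 0.3, 0.3]
gripper_width: 84.6
gripper_force: 0.0
```

>>> {"fn": "jog_arm", "kwargs": {"plan": [[[0,0,-1.0,0,8.5],[0,0,-2.5,0,8.5],[0,0,-3.0,0,8.5],[0,0,-3.0,0,8.5],[0,0,-2.5,0,8.5]]]}}

```text
time: 44.8
tcp_pos: [528.8, -91.8, 149.3]
eef_rot: [0.605, 3.081, -0.0]
contact_force: [0.2, 0.0, 0.9]
gripper_width: 85.3
gripper_force: 0.0
```

```bash
python3 - <<'E'
from h import *
s=get_state();print(s['tcp_pos'],s['gripper_width'])
plan([(634.5,-10,145,np.radians(81.75),8,8.5),(634.5,-10,85,None,3,8.5)])
E
```

```text
[528.77481809 -91.79520091 149.31155175] 85.28598731515207
[[[-0.5,0.9,0.0,0.1,8.5],[-0.4,0.9,0.0,0.1,8.5],[-0.3,1.0,0.0,0.1,8.5],[-0.2,1.0,0.0,0.1,8.5],[-0.1,1.0,0.0,0.1,8.5]]]
[[[0.0,1.0,0.1,0.1,8.5],[0.1,1.0,0.0,0.1,8.5],[0.2,1.0,0.1,0.1,8.5],[0.3,1.0,0.0,0.11,8.5],[0.4,1.0,0.1,0.1,8.5]]]
[[[0.4,1.0,0.0,0.11,8.5],[0.5,0.9,0.1,0.1,8.5],[0.7,0.8,0.0,0.11,8.5],[0.0,0.0,2.0,0.0,8.5],[0.0,0.0,2.0,0.0,8.5]]]
[[[0.0,0.0,2.0,0.0,8.5]]]
end [634.6  -9.8  85.3] 1.424
```

>>> {"fn": "jog_arm", "kwargs": {"plan": [[[-0.5,0.9,0.0,0.1,8.5],[-0.4,0.9,0.0,0.1,8.5],[-0.3,1.0,0.0,0.1,8.5],[-0.2,1.0,0.0,0.1,8.5],[-0.1,1.0,0.0,0.1,8.5]]]}}

```text
time: 45.22
tcp_pos: [568.3, -59.4, 147.5]
eef_rot: [1.356, 2.833, 0.0]
contact_force: [-0.5, -0.5, 0.6]
gripper_width: 85.4
gripper_force: 0.0
```

>>> {"fn": "jog_arm", "kwargs": {"plan": [[[0.0,1.0,0.1,0.1,8.5],[0.1,1.0,0.0,0.1,8.5],[0.2,1.0,0.1,0.1,8.5],[0.3,1.0,0.0,0.11,8.5],[0.4,1.0,0.1,0.1,8.5]]]}}

```text
time: 45.63
tcp_pos: [608.5, -27.3, 144.4]
eef_rot: [2.027, 2.399, 0.0]
contact_force: [0.5, 0.2, 0.2]
gripper_width: 85.0
gripper_force: 0.0
```

>>> {"fn": "jog_arm", "kwargs": {"plan": [[[0.4,1.0,0.0,0.11,8.5],[0.5,0.9,0.1,0.1,8.5],[0.7,0.8,0.0,0.11,8.5],[0.0,0.0,2.0,0.0,8.5],[0.0,0.0,2.0,0.0,8.5]]]}}

```text
time: 46.05
tcp_pos: [636.5, -9.3, 104.8]
eef_rot: [2.376, 2.051, 0.006]
contact_force: [-0.5, -0.5, -0.5]
gripper_width: 85.1
gripper_force: 0.0
```

>>> {"fn": "jog_arm", "kwargs": {"plan": [[[0,0,1.5,0,8.5],[0,0,0,0,8.5],[0,0,0,0,8.5]]]}}

```text
time: 46.3
tcp_pos: [633.2, -9.6, 87.0]
eef_rot: [-2.377, -2.051, 0.003]
contact_force: [-0.1, -0.5, 0.7]
gripper_width: 85.0
gripper_force: 0.0
```

```bash
python3 - <<'E'
from h import *
s=get_state();print(s['tcp_pos'],s['gripper_width'])
plan([(635.5,-11.5,34,np.radians(81.75),5,8.5)])
print('carry'); plan([(492.5,-49.5,150,np.radians(155.2),8,2.5),(492.5,-49.5,60,None,4,2.5)],start=[634,-11.5,150,np.radians(81.75)])
E
```

```text
[633.17140068  -9.63454799  86.99785705] 85.02128644782816
[[[0.0,0.1,1.1,0.0,8.5],[0.0,0.0,1.0,0.0,8.5],[-0.1,0.1,1.1,0.0,8.5],[0.0,0.0,1.0,0.0,8.5],[-0.1,0.1,1.1,0.0,8.5]]]
end [635.8 -12.1  34. ] 1.424
carry
[[[-0.5,-1.1,0.0,-0.11,2.5],[-0.4,-1.2,0.0,-0.11,2.5],[-0.2,-1.2,0.0,-0.11,2.5],[-0.1,-1.2,0.0,-0.11,2.5],[0.0,-1.2,0.0,-0.11,2.5]]]
[[[0.2,-1.2,0.0,-0.1,2.5],[0.3,-1.2,0.0,-0.11,2.5],[0.4,-1.1,0.0,-0.1,2.5],[0.6,-1.1,0.0,-0.11,2.5],[0.7,-1.0,0.0,-0.1,2.5]]]
[[[0.7,-1.0,0.0,-0.11,2.5],[0.9,-0.9,0.0,-0.1,2.5],[0.0,0.0,2.2,0.0,2.5],[0.0,0.0,2.3,0.0,2.5],[0.0,0.0,2.2,0.0,2.5]]]
[[[0.0,0.0,2.3,0.0,2.5]]]
end [492.2 -49.5  60. ] 2.707
```

>>> {"fn": "jog_arm", "kwargs": {"plan": [[[0,0.1,0.9,0,8.5],[0,0,1.1,0,8.5],[-0.1,0.1,1.1,0,8.5],[0,0,1.1,0,8.5],[-0.1,0,1.1,0,8.5]]]}}

```text
time: 46.72
tcp_pos: [635.6, -11.9, 33.4]
eef_rot: [-2.378, -2.052, 0.0]
contact_force: [0.2, 0.1, -0.1]
gripper_width: 85.3
gripper_force: 0.0
```

>>> {"fn": "jog_arm", "kwargs": {"plan": [[[0,0,0,0,8.5],[0,0,0,0,2.5],[0,0,0,0,2.5],[0,0,0,0,2.5],[0,0,0,0,2.5]]]}}

```text
time: 47.13
tcp_pos: [636.5, -12.0, 35.4]
eef_rot: [2.378, 2.052, 0.002]
contact_force: [-0.4, -0.3, -0.8]
gripper_width: 38.2
gripper_force: 0.0
```

>>> {"fn": "jog_arm", "kwargs": {"plan": [[[0,0,0,0,2.5],[0,0,0,0,2.5],[0,0,0,0,2.5],[0,0,0,0,2.5]]]}}

```text
time: 47.47
tcp_pos: [636.5, -11.9, 35.6]
eef_rot: [2.378, 2.052, 0.002]
contact_force: [0.8, 0.3, 4.1]
gripper_width: 33.6
gripper_force: 40.1
```

>>> {"fn": "jog_arm", "kwargs": {"plan": [[[0,0,-0.6,0,2.5],[0,0,-1.0,0,2.5],[0,0,-2.8,0,2.5],[0,0,-3.5,0,2.5],[0,0,-3.5,0,2.5]]]}}

```text
time: 47.88
tcp_pos: [634.3, -11.9, 148.8]
eef_rot: [-2.377, -2.051, 0.004]
contact_force: [-0.2, -1.1, -0.6]
gripper_width: 33.7
gripper_force: 43.4
```

>>> {"fn": "jog_arm", "kwargs": {"plan": [[[-0.5,-1.1,0.0,-0.11,2.5],[-0.4,-1.2,0.0,-0.11,2.5],[-0.2,-1.2,0.0,-0.11,2.5],[-0.1,-1.2,0.0,-0.11,2.5],[0.0,-1.2,0.0,-0.11,2.5]]]}}

```text
time: 48.3
tcp_pos: [576.2, -28.4, 149.1]
eef_rot: [-1.725, -2.626, 0.0]
contact_force: [-0.1, 0.6, -1.4]
gripper_width: 33.6
gripper_force: 43.4
```

>>> {"fn": "jog_arm", "kwargs": {"plan": [[[0.2,-1.2,0.0,-0.1,2.5],[0.3,-1.2,0.0,-0.11,2.5],[0.4,-1.1,0.0,-0.1,2.5],[0.6,-1.1,0.0,-0.11,2.5],[0.7,-1.0,0.0,-0.1,2.5]]]}}

```text
time: 48.72
tcp_pos: [516.9, -42.8, 149.0]
eef_rot: [-0.992, -2.981, 0.0]
contact_force: [-0.1, -0.3, -1.2]
gripper_width: 33.6
gripper_force: 43.4
```

>>> {"fn": "jog_arm", "kwargs": {"plan": [[[0.7,-1.0,0.0,-0.11,2.5],[0.9,-0.9,0.0,-0.1,2.5],[0.0,0.0,2.0,0.0,2.5],[0.0,0.0,2.0,0.0,2.5],[0.0,0.0,2.0,0.0,2.5]]]}}

```text
time: 49.13
tcp_pos: [494.1, -49.7, 89.1]
eef_rot: [0.682, 3.064, 0.0]
contact_force: [0.5, 0.3, -0.9]
gripper_width: 33.5
gripper_force: 43.4
```

>>> {"fn": "jog_arm", "kwargs": {"plan": [[[0,0,0,0,2.5],[0,0,0,0,2.5],[0,0,0,0,2.5]]]}}

```text
time: 49.38
tcp_pos: [494.5, -49.6, 89.7]
eef_rot: [0.682, 3.066, 0.0]
contact_force: [0.9, -0.1, -1.0]
gripper_width: 33.2
gripper_force: 43.4
```

```bash
python3 -c "
from meas import *
held('w14',(492.8,-49.5),42,155.2,40)"
```

```text
tcp [494.5 -49.6  89.7] plate [494. -50.] [21.9 31.8] 65.0 off tcp [-0.5 -0.4]
[[[0.1,0.0,2.5,0.0,2.5],[0.1,0.0,2.5,0.0,2.5]]]
end [493.2 -48.8  40.2] 2.704
```

>>> {"fn": "jog_arm", "kwargs": {"plan": [[[0.1,0,2.2,0,2.5],[0,0,2.0,0,2.5],[0,0,1.0,0,2.5],[0,0,0.5,0,2.5],[0,0,0,0,2.5]]]}}

```text
time: 49.85
tcp_pos: [492.6, -49.0, 31.3]
eef_rot: [-0.682, -3.065, 0.0]
contact_force: [-0.5, -0.2, -1.3]
gripper_width: 33.6
gripper_force: 43.4
```

>>> {"fn": "jog_arm", "kwargs": {"plan": [[[0,0,0.2,0,2.5],[0,0,0.2,0,2.5],[0,0,0,0,2.5]]]}}

```text
time: 50.1
tcp_pos: [493.7, -49.2, 28.3]
eef_rot: [0.682, 3.065, 0.0]
contact_force: [-0.5, -0.1, -1.8]
gripper_width: 33.1
gripper_force: 43.4
```

>>> {"fn": "jog_arm", "kwargs": {"plan": [[[0,0,0.1,0,2.5],[0,0,0.1,0,2.5],[0,0,0,0,2.5]]]}}

```text
time: 50.35
tcp_pos: [493.8, -49.2, 27.5]
eef_rot: [0.682, 3.066, 0.0]
contact_force: [-3.7, 0.7, 10.3]
gripper_width: 33.5
gripper_force: 44.7
```

>>> {"fn": "jog_arm", "kwargs": {"plan": [[[0,0,0,0,4.0],[0,0,0,0,6.0],[0,0,0,0,8.5],[0,0,0,0,8.5],[0,0,0,0,8.5]]]}}

```text
time: 50.77
tcp_pos: [492.9, -49.1, 25.5]
eef_rot: [-0.682, -3.067, 0.0]
contact_force: [0.6, -0.2, -0.6]
gripper_width: 84.4
gripper_force: 0.0
```

>>> {"fn": "jog_arm", "kwargs": {"plan": [[[0,0,-1.0,0,8.5],[0,0,-2.5,0,8.5],[0,0,-3.0,0,8.5],[0,0,-3.0,0,8.5],[0,0,-2.5,0,8.5]]]}}

```text
time: 51.18
tcp_pos: [493.4, -49.1, 148.3]
eef_rot: [0.682, 3.065, 0.0]
contact_force: [-0.1, -0.1, 0.7]
gripper_width: 85.0
gripper_force: 0.0
```

```bash
python3 - <<'E'
from h import *
s=get_state();print(s['tcp_pos'],s['gripper_width'])
plan([(643.8,52.2,145,np.radians(81.75),8,8.5),(643.8,52.2,88,None,3,8.5)])
E
```

```text
[493.41175522 -49.13726994 148.27248648] 84.95009160315499
[[[-0.8,1.3,0.0,0.11,8.5],[-0.6,1.4,0.0,0.11,8.5],[-0.5,1.4,0.0,0.11,8.5],[-0.3,1.5,0.0,0.11,8.5],[-0.2,1.5,0.0,0.1,8.5]]]
[[[0.0,1.5,0.0,0.11,8.5],[0.2,1.5,0.1,0.1,8.5],[0.3,1.5,0.0,0.11,8.5],[0.5,1.4,0.1,0.1,8.5],[0.6,1.4,0.0,0.11,8.5]]]
[[[0.8,1.3,0.1,0.1,8.5],[0.9,1.2,0.0,0.11,8.5],[0.0,0.0,1.9,0.0,8.5],[0.0,0.0,1.9,0.0,8.5],[0.0,0.0,1.9,0.0,8.5]]]
end [643.8  52.6  88.3] 1.424
```

>>> {"fn": "jog_arm", "kwargs": {"plan": [[[-0.8,1.3,0.0,0.11,8.5],[-0.6,1.4,0.0,0.11,8.5],[-0.5,1.4,0.0,0.11,8.5],[-0.3,1.5,0.0,0.11,8.5],[-0.2,1.5,0.0,0.1,8.5]]]}}

```text
time: 51.6
tcp_pos: [556.6, -6.7, 146.5]
eef_rot: [1.483, 2.769, 0.001]
contact_force: [0.2, 0.5, -0.3]
gripper_width: 84.7
gripper_force: 0.0
```

>>> {"fn": "jog_arm", "kwargs": {"plan": [[[0.0,1.5,0.0,0.11,8.5],[0.2,1.5,0.1,0.1,8.5],[0.3,1.5,0.0,0.11,8.5],[0.5,1.4,0.1,0.1,8.5],[0.6,1.4,0.0,0.11,8.5]]]}}

```text
time: 52.02
tcp_pos: [618.9, 35.8, 144.0]
eef_rot: [-2.156, -2.285, 0.0]
contact_force: [-0.1, -0.5, -0.5]
gripper_width: 85.0
gripper_force: 0.0
```

>>> {"fn": "jog_arm", "kwargs": {"plan": [[[0.8,1.3,0.1,0.1,8.5],[0.9,1.2,0.0,0.11,8.5],[0.0,0.0,1.9,0.0,8.5],[0.0,0.0,1.9,0.0,8.5],[0.0,0.0,1.7,0.0,8.5]]]}}

```text
time: 52.43
tcp_pos: [643.8, 53.0, 87.7]
eef_rot: [2.378, 2.053, 0.001]
contact_force: [0.2, -0.2, -0.6]
gripper_width: 85.2
gripper_force: 0.0
```

>>> {"fn": "jog_arm", "kwargs": {"plan": [[[0,0,0,0,8.5],[0,0,0,0,8.5],[0,0,0,0,8.5]]]}}

```text
time: 52.68
tcp_pos: [644.0, 52.7, 88.8]
eef_rot: [2.378, 2.052, 0.002]
contact_force: [-0.1, 0.3, 0.7]
gripper_width: 85.0
gripper_force: 0.0
```

```bash
python3 - <<'E'
from h import *
s=get_state();print(s['tcp_pos'],s['gripper_width'])
plan([(644.5,52.2,34,np.radians(81.75),5,8.5)])
print('carry'); plan([(450.4,-5.9,150,np.radians(151),8,2.5),(450.4,-5.9,90,None,3,2.5)],start=[643.5,52.2,149,np.radians(81.75)])
E
```

```text
[644.00181535  52.6825963   88.83824713] 85.03809664180322
[[[0.0,0.0,1.1,0.0,8.5],[0.0,0.0,1.1,0.0,8.5],[0.0,0.0,1.1,0.0,8.5],[0.0,0.0,1.1,0.0,8.5],[0.0,0.1,1.1,0.0,8.5]]]
end [645.   52.5  33.8] 1.424
carry
[[[-0.8,-1.7,0.0,-0.11,2.5],[-0.6,-1.7,0.0,-0.11,2.5],[-0.4,-1.8,0.0,-0.11,2.5],[-0.2,-1.8,0.0,-0.11,2.5],[0.0,-1.8,0.0,-0.11,2.5]]]
[[[0.2,-1.8,0.0,-0.11,2.5],[0.4,-1.8,0.0,-0.11,2.5],[0.6,-1.7,0.0,-0.11,2.5],[0.8,-1.7,0.0,-0.11,2.5],[1.0,-1.6,0.0,-0.11,2.5]]]
[[[1.2,-1.4,-0.1,-0.11,2.5],[0.0,0.0,2.0,0.0,2.5],[0.0,0.0,2.0,0.0,2.5],[0.0,0.0,2.0,0.0,2.5]]]
end [450.   -5.7  90. ] 2.637
```

>>> {"fn": "jog_arm", "kwargs": {"plan": [[[0,0,1.1,0,8.5],[0,0,1.1,0,8.5],[0,0,1.1,0,8.5],[0,0,1.1,0,8.5],[0,0,1.1,0,8.5]]]}}

```text
time: 53.1
tcp_pos: [642.7, 52.6, 31.0]
eef_rot: [-2.378, -2.052, 0.001]
contact_force: [0.1, -0.3, -0.4]
gripper_width: 85.0
gripper_force: 0.0
```

>>> {"fn": "jog_arm", "kwargs": {"plan": [[[0,0,0,0,8.5],[0,0,0,0,2.5],[0,0,0,0,2.5],[0,0,0,0,2.5],[0,0,0,0,2.5]]]}}

```text
time: 53.52
tcp_pos: [644.1, 52.7, 33.5]
eef_rot: [2.378, 2.052, 0.002]
contact_force: [0.5, -0.5, -0.7]
gripper_width: 38.2
gripper_force: 0.0
```

>>> {"fn": "jog_arm", "kwargs": {"plan": [[[0,0,0,0,2.5],[0,0,0,0,2.5],[0,0,0,0,2.5],[0,0,0,0,2.5]]]}}

```text
time: 53.85
tcp_pos: [644.1, 52.7, 33.6]
eef_rot: [2.378, 2.052, 0.002]
contact_force: [0.3, -0.1, 4.4]
gripper_width: 33.7
gripper_force: 40.3
```

>>> {"fn": "jog_arm", "kwargs": {"plan": [[[0,0,-0.6,0,2.5],[0,0,-1.0,0,2.5],[0,0,-2.8,0,2.5],[0,0,-3.5,0,2.5],[0,0,-3.5,0,2.5]]]}}

```text
time: 54.27
tcp_pos: [641.6, 52.6, 146.7]
eef_rot: [-2.377, -2.051, 0.005]
contact_force: [1.4, 0.0, -0.7]
gripper_width: 34.0
gripper_force: 43.7
```

>>> {"fn": "jog_arm", "kwargs": {"plan": [[[-0.8,-1.7,0.0,-0.11,2.5],[-0.6,-1.7,0.0,-0.11,2.5],[-0.4,-1.8,0.0,-0.11,2.5],[-0.2,-1.8,0.0,-0.11,2.5],[0.0,-1.8,0.0,-0.11,2.5]]]}}

```text
time: 54.68
tcp_pos: [554.4, 26.0, 147.0]
eef_rot: [-1.724, -2.625, 0.001]
contact_force: [0.5, -0.5, -1.1]
gripper_width: 33.7
gripper_force: 43.7
```

>>> {"fn": "jog_arm", "kwargs": {"plan": [[[0.2,-1.8,0.0,-0.11,2.5],[0.4,-1.8,0.0,-0.11,2.5],[0.6,-1.7,0.0,-0.11,2.5],[0.8,-1.7,0.0,-0.11,2.5],[1.0,-1.6,0.0,-0.11,2.5]]]}}

```text
time: 55.1
tcp_pos: [466.0, -0.4, 146.9]
eef_rot: [-0.947, -2.995, 0.0]
contact_force: [-0.3, 0.3, -1.6]
gripper_width: 33.5
gripper_force: 43.7
```

>>> {"fn": "jog_arm", "kwargs": {"plan": [[[1.2,-1.4,0.0,-0.11,2.5],[0.0,0.0,2.0,0.0,2.5],[0.0,0.0,2.0,0.0,2.5],[0.0,0.0,2.0,0.0,2.5]]]}}

```text
time: 55.43
tcp_pos: [449.5, -4.8, 87.0]
eef_rot: [0.789, 3.039, 0.001]
contact_force: [0.4, -0.1, -1.5]
gripper_width: 33.3
gripper_force: 43.8
```

>>> {"fn": "jog_arm", "kwargs": {"plan": [[[0,0,0,0,2.5],[0,0,0,0,2.5],[0,0,0,0,2.5]]]}}

```text
time: 55.68
tcp_pos: [450.1, -4.7, 87.6]
eef_rot: [0.789, 3.04, 0.0]
contact_force: [0.3, -0.4, -1.0]
gripper_width: 33.6
gripper_force: 43.7
```

```bash
python3 -c "
from meas import *
held('w15',(450.4,-6),42,151,40)"
```

```text
tcp [450.1  -4.7  87.6] plate [451.9  -6.5] [22.4 33.1] 61.0 off tcp [ 1.8 -1.8]
[[[0.1,0.0,2.4,0.0,2.5],[0.1,-0.1,2.4,0.0,2.5]]]
end [448.5  -4.6  40.1] 2.634
```

>>> {"fn": "jog_arm", "kwargs": {"plan": [[[0.1,0,2.2,0,2.5],[0.1,0,2.0,0,2.5],[0,0,1.0,0,2.5],[0,0,0.5,0,2.5],[0,0,0,0,2.5]]]}}

```text
time: 56.15
tcp_pos: [447.5, -3.7, 29.3]
eef_rot: [-0.789, -3.04, 0.0]
contact_force: [-0.3, 0.3, -1.0]
gripper_width: 33.6
gripper_force: 43.7
```

>>> {"fn": "jog_arm", "kwargs": {"plan": [[[0,0,0.2,0,2.5],[0,0,0.2,0,2.5],[0,0,0,0,2.5]]]}}

```text
time: 56.4
tcp_pos: [448.6, -3.8, 26.2]
eef_rot: [0.789, 3.04, 0.0]
contact_force: [-1.2, -0.5, -0.3]
gripper_width: 33.6
gripper_force: 43.7
```

>>> {"fn": "jog_arm", "kwargs": {"plan": [[[0,0,0.1,0,2.5],[0,0,0,0,2.5]]]}}

```text
time: 56.57
tcp_pos: [448.7, -3.8, 25.6]
eef_rot: [0.789, 3.04, 0.0]
contact_force: [-1.6, 0.9, 3.9]
gripper_width: 33.6
gripper_force: 44.1
```

Module is on the floor. I'll release it, retreat up and towards a survey pose, then check everything.

>>> {"fn": "jog_arm", "kwargs": {"plan": [[[0,0,0,0,4.0],[0,0,0,0,6.0],[0,0,0,0,8.5],[0,0,0,0,8.5],[0,0,0,0,8.5]]]}}

```text
time: 56.98
tcp_pos: [447.8, -3.7, 24.5]
eef_rot: [-0.789, -3.041, 0.0]
contact_force: [-0.5, -0.0, 0.1]
gripper_width: 84.4
gripper_force: 0.0
```

>>> {"fn": "jog_arm", "kwargs": {"plan": [[[0,0,-1.0,0,8.5],[0,0,-2.5,0,8.5],[0,0,-3.0,0,8.5],[0,0,-3.0,0,8.5],[0,0,-3.5,0,8.5]]]}}

```text
time: 57.4
tcp_pos: [446.7, -3.6, 155.6]
eef_rot: [-0.789, -3.039, 0.001]
contact_force: [1.1, 0.2, 0.1]
gripper_width: 85.1
gripper_force: 0.0
```

```bash
python3 - <<'E'
from h import *
s=get_state();print(s['tcp_pos'],s['gripper_width'])
plan([(549,131,383,np.radians(209),8,8.5)])
E
```

```text
[446.6776031   -3.63175957 155.56030026] 85.11156634425394
[[[-0.2,1.7,-2.3,-0.1,8.5],[-0.4,1.6,-2.3,-0.1,8.5],[-0.6,1.6,-2.3,-0.1,8.5],[-0.7,1.5,-2.3,-0.1,8.5],[-0.9,1.5,-2.3,-0.1,8.5]]]
[[[-1.0,1.3,-2.2,-0.1,8.5],[-1.1,1.3,-2.3,-0.1,8.5],[-1.3,1.1,-2.2,-0.1,8.5],[-1.4,1.0,-2.3,-0.11,8.5],[-1.5,0.8,-2.2,-0.1,8.5]]]
end [549.5 131.  382.6] 3.644
```

>>> {"fn": "jog_arm", "kwargs": {"plan": [[[-0.2,1.7,-2.3,-0.1,8.5],[-0.4,1.6,-2.3,-0.1,8.5],[-0.6,1.6,-2.3,-0.1,8.5],[-0.7,1.5,-2.3,-0.1,8.5],[-0.9,1.5,-2.3,-0.1,8.5]]]}}

```text
time: 57.82
tcp_pos: [499.0, 64.5, 271.7]
eef_rot: [0.005, 3.141, 0.0]
contact_force: [0.8, 0.1, -0.1]
gripper_width: 84.9
gripper_force: 0.0
```

>>> {"fn": "jog_arm", "kwargs": {"plan": [[[-1.0,1.3,-2.2,-0.1,8.5],[-1.1,1.3,-2.3,-0.1,8.5],[-1.3,1.1,-2.2,-0.1,8.5],[-1.4,1.0,-2.3,-0.11,8.5],[-1.5,0.8,-2.2,-0.1,8.5]]]}}

```text
time: 58.23
tcp_pos: [550.7, 131.6, 383.7]
eef_rot: [-0.789, 3.04, -0.0]
contact_force: [-0.4, -0.3, 0.2]
gripper_width: 85.1
gripper_force: 0.0
```

>>> {"fn": "jog_arm", "kwargs": {"plan": [[[0,0,0,0,8.5],[0,0,0,0,8.5],[0,0,0,0,8.5],[0,0,0,0,8.5]]]}}

```text
time: 58.57
tcp_pos: [549.6, 130.3, 380.2]
eef_rot: [0.778, -3.041, 0.0]
contact_force: [-0.2, -0.1, -0.1]
gripper_width: 85.1
gripper_force: 0.0
```

```bash
python3 - <<'E'
from meas import *
c=cam('wrist'); im=viewer.get_image('wrist'); pickle.dump(c,open('pics/w16.pkl','wb')); cv2.imwrite('pics/w16.png',im)
S=(cam('scene'),viewer.get_image('scene'))
for X in[(450.4,-5.9),(493,-49.6),(528.5,-92.1)]:
    q=blobs(c,im,65,95,70,[X],22)[0]; p=blobs(*S,60,98,70,[X],9,90)[0]; print((q[0]).round(1),[round(float(v),1) for v in q[1:4]],tri(c,q[4],S[0],p[4]).round(1))
t=np.linspace(0,2*np.pi,60); o=cv2.resize(im,None,fx=3,fy=3,interpolation=cv2.INTER_CUBIC)
for (x,y,r,z) in[(684.5,286.2,50,42),(556.8,349,50,42),(429,411.7,48,40)]:
    q=proj(c,np.c_[x+r*np.cos(t),y+r*np.sin(t),0*t+z]); cv2.polylines(o,[(q*3+1).astype(np.int32)],True,(0,255,255),1)
cv2.imwrite('pics/z16.png',np.vstack([cv2.resize(o[240:900,810:1800],(600,400)),cv2.resize(im[:210,60:380],(300,197))] if 0 else [cv2.resize(o[240:900,810:1800],(600,400)),cv2.resize(im[:210,60:660],(600,200))]))
E
```

```text
[448.4  -4.7] [31.0, 21.1, 150.8] [447.4  -3.2  72.6]
[492.7 -49.8] [30.8, 21.2, 155.2] [491.5 -48.6  71.5]
[528.9 -92.9] [31.0, 21.4, 157.7] [527.7 -91.6  71.8]
```

View pics/z16.png

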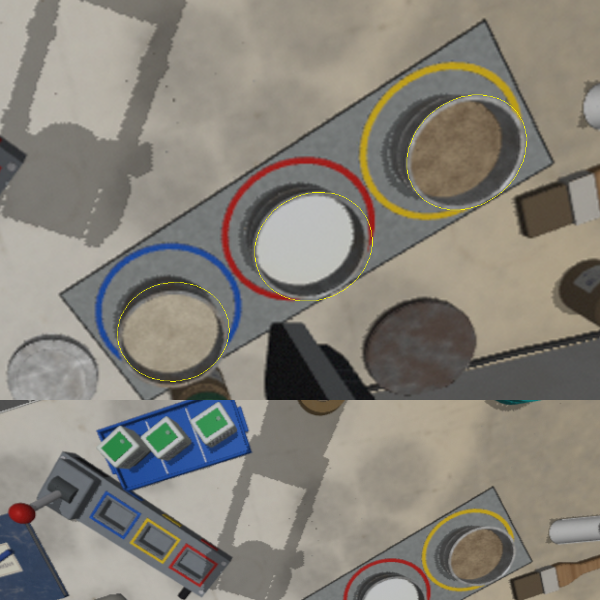

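The overlays at the ideal positions match all three rims to within a few mm: tan (173,332), pale (313,246), dark (466,152). The modules stand in the caddy and the lever is over. I'll hand the job in.

```bash
python3 -c "
from station import ctrl; print(ctrl.sign_off())"
```

```text
the job is handed in; nothing more can be done
None
```

The job is handed in. The last camera check showed all three tins within a few mm of their ring centres and the three modules upright in the blue caddy. The lever tested right over to the far side; the hand-in gave no verdict.

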